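# Free the punnet sealer and fit its dial knob

## Robot

A 7-joint arm with a two-finger parallel gripper is mounted at the origin on the work surface. World frame = base frame: x ahead of the robot, y to its left, z up, the work surface at z = 0. Lengths are in m, angles in rad, forces in N, time in s.
With the tool pointing down it reaches from about 0.4 to 0.85 m from the base axis. Payload 4.5 kg.
Tool frame: the origin (TCP) lies at the very end of the fingers, on their centre line; the grasp point (between the pads) lies 19 mm behind it (r.pinch_z is the distance from the TCP to the grasp point, in m); x points along the fingers, y is the direction in which the jaws open and shut, and the axes are right-handed (so a half turn about x gives the same grasp; the last joint's range is limited). The gripper opens to 88 mm and grips with 3 to 60 N. Pads are 18 mm wide; open, the fingers measure 123 mm over their backs; the gripper's body (75 mm by 187 mm) begins 45 mm behind the grasp point.
Start: joints at [1.194, 0.689, -0.195, 1.565, 0.157, 0.902, -0.215], TCP at [0.25, -0.573, 0.239] pointing down, gripper open.
Joint ranges: [-3.01, 3.01], [-0.46, 2.08], [-1.47, 1.51], [0.13, 2.56], [-1, 4.14], [0.04, 2.09], [-2.66, 2.66]. Speed limits (rad/s): [2.57, 2.57, 3.14, 3.14, 3.14, 3.14, 3.14].

## Interface

Orientations are given as a unit quaternion [x, y, z, w].
In Python, from plant import telemetry, cams, job, r gives the robot as it stands.
- The arm moves only by the tool send_rows, never from a script. Its argument "commands" is one flat list of numbers, 7 for each row, row after row: the shift along the world's x, y, z as a fraction of full scale, then the turn, a rotation vector about the world's x, y, z as a fraction of full scale, then the closure, from 0 (fully open) to 1 (shut). In form: [dx, dy, dz, wx, wy, wz, claw, dx, dy, dz, wx, wy, wz, claw, ...]. A call has 1 to 12 rows; each row shifts and turns the pose as measured when the row begins; what a row does not reach is not made up. Full scale, the value 1, is 250 mm for a shift and 90 degrees for a turn. A row lasts 1/10 s, in which the tool goes at most 50 mm and 8.59 degrees, less where a joint would pass 70% of its speed; a pose out of reach is approached as far as the arm can. A call with a number of a shift or a turn outside -1 to 1 is refused whole. A call with a gripper value outside its range is refused whole. The fingers move at their own pace and stop on an object; "newtons" is the grip in N (left out, the last holds). Time passes only in rows, so rows that do not move let the fingers close. It gives the time, the measured TCP pose, the force and the opening at its end, in the units of the state.
- telemetry.get_state(): the state, without advancing time (a new reading comes with each control period).
- cams.snapshot(name): name is "scene" or "top" or "wrist"; returns a dict with "image" (384x512x3 uint8, blue, green, red), "intrinsics" (3x3 intrinsics, pixels), "k1" (the pictures are not rectified: a ray, as slopes to the right and down, at radius r is drawn at 1 + k1 r^2 times it, then the intrinsics apply), "world_to_cam" (4x4, takes a point from world to camera coordinates). Camera axes: x right, y down, z forward; pixel columns grow to the right and rows downward; lengths in m; the calibration is good to about 2 mm. A picture is of the moment at which its call begins. There is no depth.
- job.finish_job(): hands the job in, once; it reports no verdict.
The state is a dict: "clock": time; "q": joint angles; "qd": joint speeds; "joint_torque": joint torques, N m; "tool_pos": TCP position; "eef_rot": TCP orientation; "contact_force": force on the tool from outside, world axes, zero at the start; "moment": the same for the moment, N m; "opening": opening from 0.0 (shut) to 1.0 (fully open).
Only numpy, scipy, OpenCV 4.12 (cv2) and the standard library are available. Lean on these libraries where they do the work, as an engineer would, in place of code of your own. Each camera call takes 0.05 s, during which the arm holds its last target.

## Task

Draw the lock pin straight up out of the punnet sealer's top and hang it by its collar in the notch of the bracket on the sealer's front, then let go of it. Then take the loose pointer knob, turn it to match the D-shaft, push it fully home on the shaft and press the sprung shaft down as far as it goes. Finish while still holding the knob pressed down, with the other things on the counter left where they are.

Things in the scene. Friction and masses are not known exactly. Their poses are not given: they have to be found in the camera images.
- sealer: Punnet film sealer, fixed to the counter: in front a low console with a flat bare-metal top 90 mm above the counter (150 deep x 220 wide), behind it a white hood 120 high with a film roll up to 165. Origin: on the counter, 120 mm behind the console's front face, mid-width; its -x is the front (robot side), y to its left, z up. The D-shaft axis is at (-55, +45), the pin's bore at (-55, +19), the notch at (-147, -55) mm; the hood begins at x = +30.
- bore (a point): Mouth of the lock pin's bore in the console top, 13 mm diameter, 38 deep, 26 mm from the shaft axis; axes as the sealer's.
- notch (a point): Middle of the U-notch in the steel bracket on the console's front, at the level of the bracket's top face (80 mm above the counter); axes as the sealer's. Plate 6 thick; slot 13 wide (along y), 30 deep along x, open towards -x (front) and to above and below; its closed end lies 12 mm behind this point (+x), its mouth 18 mm in front; prongs 16 wide. Below the plate it is clear down to the counter.
- lock_pin: Loose steel lock pin, about 70 g, standing in the bore beside the shaft, where it blocks the knob. Origin: centre of the underside of its collar; z up along the pin. Shank 10 mm diameter from 0 down to -37 (the last 3 tapered); collar 20 diameter from 0 to +5; round grip 14 diameter from +5 to +60. In the bore the collar rests on the console top; parked, the shank hangs in the notch and the collar rests on the bracket's top face.
- knob: Loose black plastic pointer knob, about 70 g, standing upright on the counter to the left or right of the sealer. Origin: centre of its underside; z up. Round skirt 56 diameter, 22 high; on top an upright grip bar 14 thick (along y), from +22 to +52 high, running along x from -27 to +24 mm, its -x end pointed and with a white line: that is the pointer. Bore in the underside, 18 deep, 18 diameter, D-shaped: its flat is on the pointer side (-x), 5 mm from the axis.
- shaft_top (a point): Centre of the top of the steel D-shaft that stands up from the console top: 16 diameter with a chamfered top, its flat 4 mm from the axis on this frame's -x side, so the knob fits when its axes are parallel to these (fits within about 0.15 rad and 1 mm). Top 26 mm above the console top when up. Fully on, the knob's origin is 18 mm below this point. The shaft may stand turned up to 0.5 rad from the sealer's front and is stiff to turn (0.35 N m).
- shaft (a joint): How far the sprung D-shaft is pushed down, m: 0 up, 0.006 at its stop. The spring needs 4 N to start and 10 N at the stop; released, it springs up again.
- jar_lid: Bystander (mm): flat black jar lid, 60 across, 17 high, lies flat; round with no bar on top; origin at the centre of its underside
- bag_clip: Bystander (mm): white plastic bag clip, 90 x 18 x 16, long side along its y; origin at the centre of its underside
- tape_roll: Bystander (mm): cardboard roll core lying flat, 90 outside, 76 inside, 25 high; origin at the centre of its underside
- jam_jar: Bystander (mm): amber glass jar, 66 across, 100 high, standing; origin at the centre of its underside
- candy_box: Bystander (mm): paper carton 60 x 100 x 35 high with a band round it; origin at the centre of its underside
- punnet: Bystander (mm): clear open punnet of cherries, 100 x 140 x 55 high; origin at the centre of its underside
There are look-alikes about, which are no part of the job. Several things look just like the knob: the one meant starts farthest to the robot's right.

How it is judged:
By the outcome, as a careful person would: the job done as asked, in the order asked, and still so for the second after the job is handed in, while the arm keeps its last pose, push and grip.
It also fails if it takes over 64 s, if anything falls off the work surface, if the arm or the gripper's body presses on something with over 40 N, if the wrist force passes 120 N, or if a joint passes its speed limit or range.

## Working session

There is one attempt and no reset: what is moved stays moved. The work goes in short steps, Python scripts to look and compute and a tool call to move; the robot and the scene stay as the last step left them, time stands still between calls to the robot, and variables do not carry over. Pictures are saved under pics/ and viewed, and the job is handed in when it is done.

Besides the shell and the picture viewer there is one more tool, called after ">>>" by a JSON object that holds its "api" and its "payload", one argument or row to a line. send_rows: Moves the arm, as the interface text tells. Its arguments: {"type":"object","properties":{"commands":{"type":"array"},"newtons":{"type":"number"}},"required":["commands"]}

```bash
ls; mkdir -p pics
cat > h.py <<'E'
import numpy as np, cv2
from plant import telemetry, cams, job, r
def snap(n,f):
    s=cams.snapshot(n); cv2.imwrite('pics/'+f,s['image']); np.savez('pics/'+f+'.npz',**{k:np.array(v) for k,v in s.items()}); return s
def load(f): return np.load('pics/'+f+'.npz')
def ray(s,u,v):
    K=np.array(s['intrinsics']);k1=float(s['k1'])
    d=np.array([(u-K[0,2])/K[0,0],(v-K[1,2])/K[1,1]]);p=d.copy()
    for _ in range(30): p=d/(1+k1*(p@p))
    T=np.array(s['world_to_cam']);R=T[:3,:3];c=-R.T@T[:3,3];w=R.T@np.array([p[0],p[1],1]);return c,w/np.linalg.norm(w)
def onz(s,u,v,z):
    c,w=ray(s,u,v);return c+w*(z-c[2])/w[2]
def proj(s,P):
    T=np.array(s['world_to_cam']);K=np.array(s['intrinsics']);q=T[:3,:3]@np.array(P)+T[:3,3];p=q[:2]/q[2];p=p*(1+float(s['k1'])*(p@p))
    return np.array([K[0,0]*p[0]+K[0,2],K[1,1]*p[1]+K[1,2]])
def tri(l):
    A=np.zeros((3,3));b=np.zeros(3)
    for s,u,v in l:
        c,w=ray(s,u,v);M=np.eye(3)-np.outer(w,w);A+=M;b+=M@c
    return np.linalg.solve(A,b)
E
python3 - <<'E'
from h import *
for n in ['scene','top','wrist']:
    s=snap(n,n+'0.png');T=s['world_to_cam'];print(n,-T[:3,:3].T@T[:3,3],T[2,:3],s['k1'],s['intrinsics'][0])
st=telemetry.get_state();print(st)
E
```

```text
pics
scene [ 1.30670991 -0.26272032  1.21415732] [-0.57464603  0.17798244 -0.79881424] 0.059741629176976965 [465.53845668   0.         243.33624727]
top [ 0.3141072  -0.00903952  1.46041385] [ 1.48210549e-01 -1.67898438e-04 -9.88955815e-01] -0.09945261646792926 [395.49850454   0.         257.91426108]
wrist [ 0.31110913 -0.54622738  0.38323827] [-0.24081014 -0.10351267 -0.96503658] -0.0357541694310699 [301.92834995   0.         255.34825167]
{'clock': 0.15, 'q': array([ 1.1937737 ,  0.68975013, -0.19452716,  1.56604714,  0.15732967,
        0.90247754, -0.21513726]), 'qd': array([-0.00141451, -0.00168265,  0.00036315, -0.00234789,  0.00106449,
       -0.00028811, -0.00096854]), 'joint_torque': array([-2.01960189e-03, -5.27857018e+01, -1.26859266e+00, -1.53582948e+01,
       -5.24583820e-02,  3.92296075e-03,  8.96212896e-05]), 'tool_pos': array([ 0.249389  , -0.57260742,  0.23813543]), 'eef_rot': array([-0.69210514, -0.14467835,  0.69237171, -0.14380563]), 'contact_force': array([-0.54419602,  0.53130414,  0.40511206]), 'moment': array([ 0.03177875, -0.01419339,  0.0514512 ]), 'opening': 0.9994491266439673}
```

View pics/scene0.png

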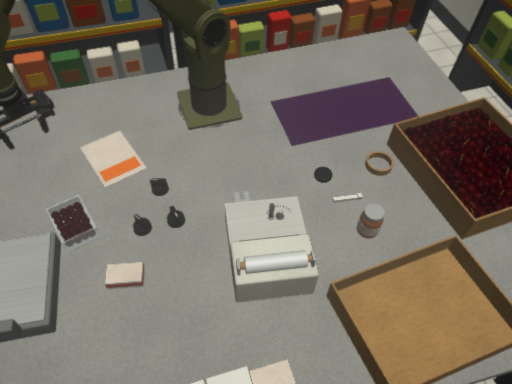

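View pics/top0.png

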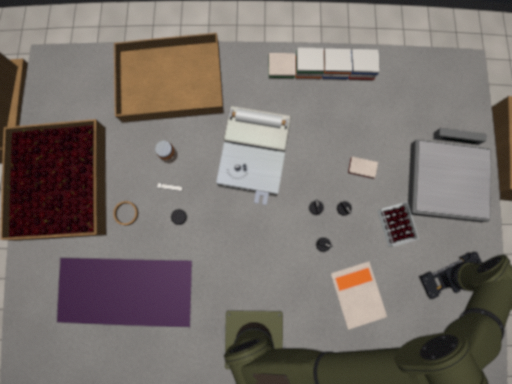

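View pics/wrist0.png

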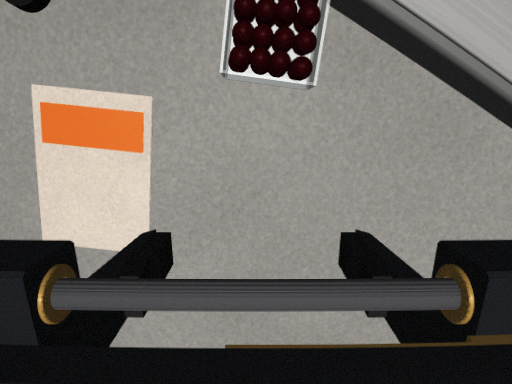

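Three knob look-alikes appear in the top view at (316,208), (344,208) and (323,244). The robot's right is image-right, so (344,208) is the candidate. I'll enlarge the crops and measure.

Run:
```python
from h import *
t=load('top0.png');im=t['image']
a=cv2.resize(im[190:260,295:365],(560,560),interpolation=cv2.INTER_CUBIC);cv2.imwrite('pics/k1.png',a)
a=cv2.resize(im[95:215,205:300],(760,960)[:2],interpolation=cv2.INTER_CUBIC)
a=cv2.resize(im[135:210,210:295],(765,585)[:2],interpolation=cv2.INTER_CUBIC);cv2.imwrite('pics/s1.png',a)
s=load('scene0.png');im=s['image']
a=cv2.resize(im[185:305,215:325],(550,600),interpolation=cv2.INTER_CUBIC);cv2.imwrite('pics/s2.png',a)
a=cv2.resize(im[165:245,120:200],(560,560),interpolation=cv2.INTER_CUBIC);cv2.imwrite('pics/k2.png',a)
for p in [(316,208),(344,208),(323,244)]: 
  P=onz(t,*p,0.035);print(P,proj(s,P))
```

```text
[ 0.47113562 -0.22091301  0.035     ] [175.48326752 212.82987199]
[ 0.47221553 -0.3234509   0.035     ] [142.04026487 220.98955914]
[ 0.34138282 -0.24519972  0.035     ] [159.85158257 182.68050459]
```

View pics/k1.png

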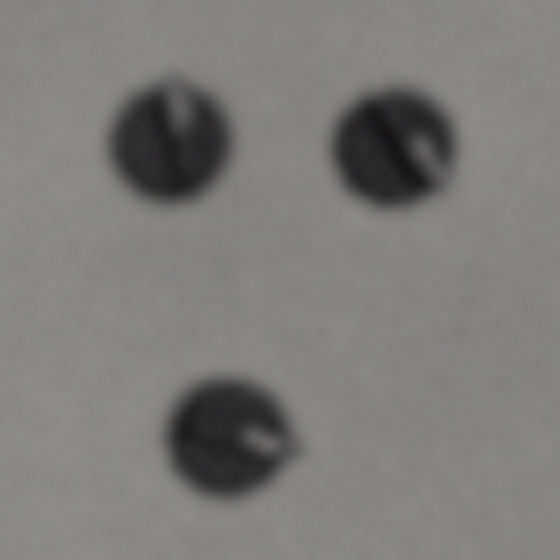

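View pics/s1.png

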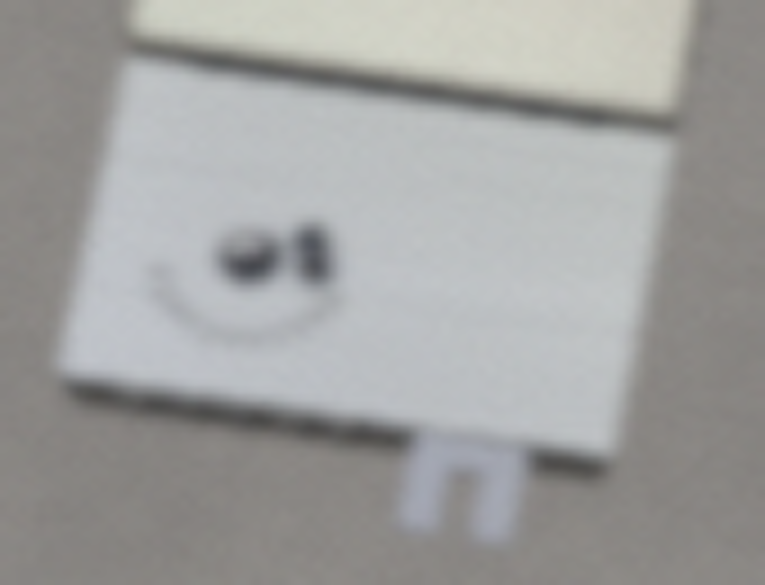

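View pics/s2.png

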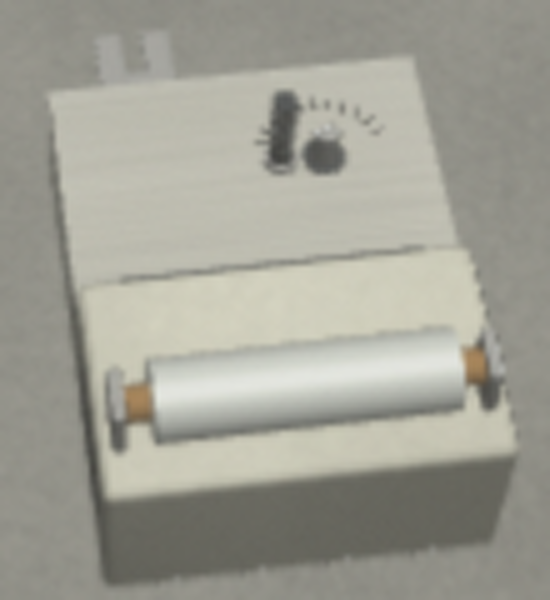

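View pics/k2.png

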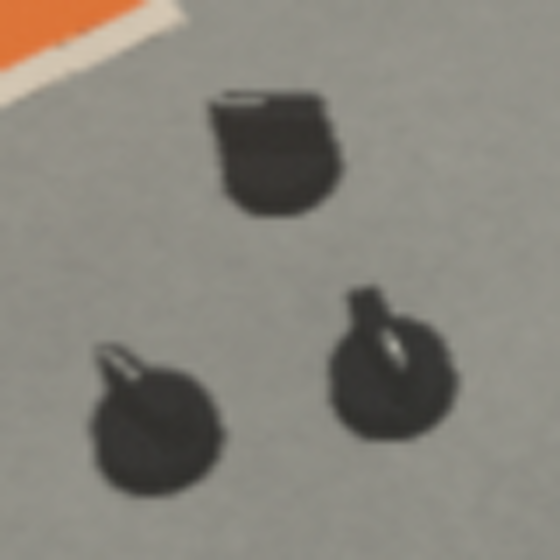

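The crop confirms a barred knob with a white pointer line at top (344,208), seen in the scene view at about (141,222). It is the rightmost of the three at y≈-0.32. Next, a rough sealer pose.

Run:
```python
from h import *
from scipy.spatial.transform import Rotation as R
t=load('top0.png')
c=[onz(t,210+u/9,135+v/7.8,.09)[:2] for u,v in [(60,375),(610,455),(675,130),(125,60)]]
print(np.round(c,4))
fl,fr,rr,rl=c
print([np.linalg.norm(x) for x in (fl-fr,rl-rr,fl-rl,fr-rr)])
yd=(fl-fr)+(rl-rr);yd/=np.linalg.norm(yd);xd=np.array([yd[1],-yd[0]]);yaw=np.arctan2(xd[1],xd[0])
o=sum(c)/4+xd*0.045  # console x -120..+30
print('O',o,'yaw',yaw)
f=lambda x,y:o+xd*x+yd*y
print('shaft',f(-.055,.045),'bore',f(-.055,.019),'notch',f(-.147,-.055))
st=telemetry.get_state()
M=R.from_quat(st['eef_rot']).as_matrix();print(M)
w=load('wrist0.png');T=w['world_to_cam'];print('cam axes in tool',M.T@T[:3,:3].T, M.T@((-T[:3,:3].T@T[:3,3])-st['tool_pos']))
```

```text
[[ 0.5491  0.1362]
 [ 0.5152 -0.0789]
 [ 0.6656 -0.1041]
 [ 0.696   0.1146]]
[np.float64(0.21778760206068198), np.float64(0.22075060309477704), np.float64(0.14849920146494372), np.float64(0.15247185355523601)]
O [0.65099338 0.01035596] yaw -0.14707666307091058
shaft [0.60318179 0.06293021] bore [0.59937157 0.03721091] notch [ 0.49752035 -0.02250784]
[[-6.20820433e-04  3.99399164e-01 -9.16776921e-01]
 [ 1.13136491e-03 -9.16776230e-01 -3.99399629e-01]
 [-9.99999167e-01 -1.28516469e-03  1.17287217e-04]]
cam axes in tool [[ 4.15419274e-05 -2.61998915e-01  9.65068167e-01]
 [ 9.99999999e-01  6.84737427e-06 -4.11866478e-05]
 [ 4.18267412e-06  9.65068168e-01  2.61998915e-01]] [-0.14511119  0.00027989 -0.06710275]
```

Sizes check: 218×149 mm against 220×150. The pose is O≈(0.651, 0.010), yaw≈-0.147. I'll move above the sealer with the jaws along the sealer's x for a close look.

>>> {"api": "send_rows", "payload": {
  "commands": [0.092,0.176,0,0,0,0.092,0,0.092,0.176,0,0,0,0.092,0,0.092,0.176,0,0,0,0.092,0,0.092,0.176,0,0,0,0.092,0,0.092,0.176,0,0,0,0.092,0,0.092,0.176,0,0,0,0.092,0,0.092,0.176,0,0,0,0.092,0,0.092,0.176,0,0,0,0,0,0.092,0.176,0,0,0,0,0,0.092,0.176,0,0,0,0,0,0.092,0.176,0,0,0,0,0,0.092,0.176,0,0,0,0,0]
}}

```text
clock: 1.35
tool_pos: [0.5192, -0.0433, 0.2362]
eef_rot: [-0.529, -0.466, 0.532, -0.469]
contact_force: [0.1, -1.0, -0.8]
opening: 1.002
```

>>> {"api": "send_rows", "payload": {
  "commands": [0.1,0.15,0.03,0,0,0,0,0.06,0.1,0.03,0,0,0,0,0,0,0,0,0,0,0,0,0,0,0,0,0,0]
}}

```text
clock: 1.75
tool_pos: [0.5619, 0.0315, 0.251]
eef_rot: [-0.527, -0.471, 0.527, -0.472]
contact_force: [0.6, -0.3, -0.2]
opening: 1.001
```

Run:
```python
from h import *
from scipy.spatial.transform import Rotation as R
s=snap('wrist','w1.png');cv2.imwrite('pics/w1b.png',cv2.resize(s['image'],(768,576)))
st=telemetry.get_state();M=R.from_quat(st['eef_rot']).as_matrix();print(st['tool_pos'],np.degrees(np.arctan2(M[1,2],M[0,2])),M[2])
for n,p in dict(shaft=(.603,.063,.116),bore=(.599,.037,.09),notch=(.4975,-.0225,.08)).items(): print(n,proj(s,p))
```

```text
[0.56185613 0.03169432 0.25107968] -96.43289433495426 [-9.99999678e-01  7.85449100e-04  1.63179271e-04]
shaft [295.5198137  150.46065604]
bore [290.37957065 173.31607163]
notch [203.56755812 233.56630986]
```

View pics/w1b.png

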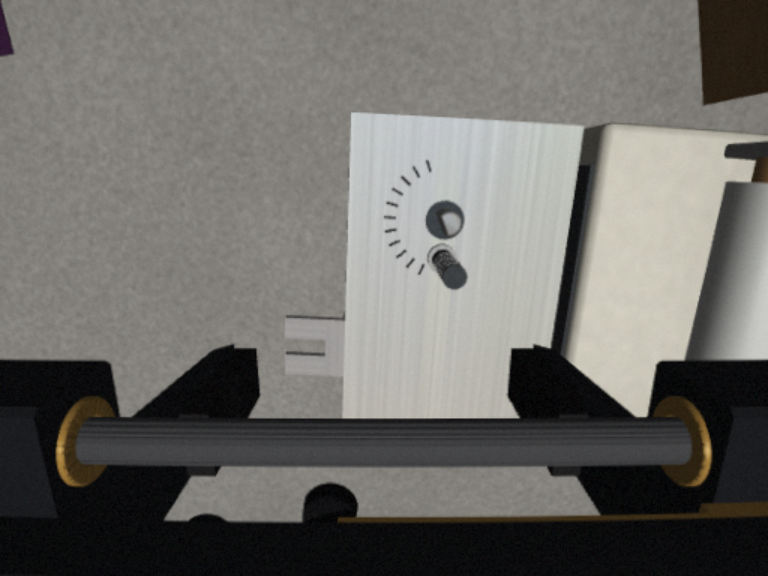

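The view shows the shaft at (445,219), the pin's collar at (440,258) with its grip top at (455,275), and the notch slot at about (305,347). I'll enlarge both areas.

Run:
```python
from h import *
im=load('w1.png')['image']
cv2.imwrite('pics/w1c.png',cv2.resize(im[125:200,255:335],(800,750)[:2],interpolation=cv2.INTER_CUBIC)[:600])
cv2.imwrite('pics/w1d.png',cv2.resize(im[205:255,180:240],(720,600),interpolation=cv2.INTER_CUBIC))
```

```text
(no output)
```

View pics/w1c.png

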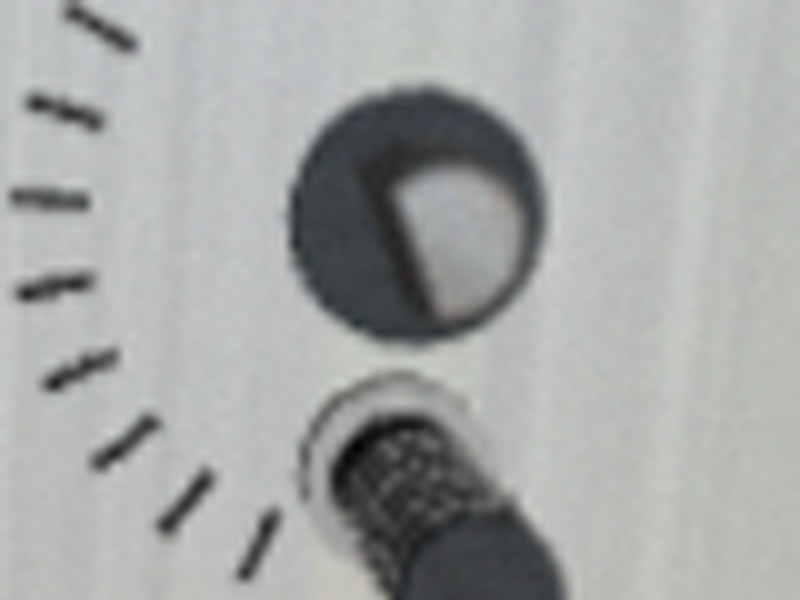

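View pics/w1d.png

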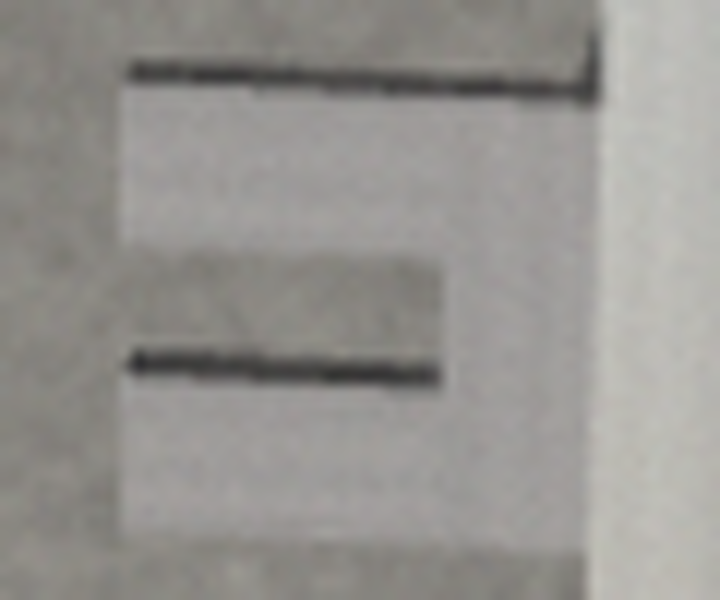

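Run:
```python
from h import *
s=load('w1.png');im=s['image']
cv2.imwrite('pics/w1e.png',cv2.resize(im[155:205,275:335],(720,600),interpolation=cv2.INTER_CUBIC))
C=lambda x,y:(255+(x+.5)/10-.5,125+(y+.5)/10-.5)
D=lambda x,y:(180+(x+.5)/12-.5,205+(y+.5)/12-.5)
print('collar',onz(s,*C(397,467),.095)); print('flange',onz(s,*C(418,215),.09))
a,b=onz(s,*C(393,190),.116),onz(s,*C(437,320),.116);d=a-b;print('flat',a,b,np.linalg.norm(d),'shaft y-dir angle-90 (yaw)',np.arctan2(d[1],d[0])-np.pi/2)
print('notch',onz(s,*D(313,316),.08),'slot y width',onz(s,*D(280,250),.08)-onz(s,*D(280,383),.08))
a,b=onz(s,*D(440,316),.08),onz(s,*D(122,316),.08);print('slot x',np.linalg.norm(a-b))
# console edges: top-left front corner, front edge etc.
k=lambda x,y:((x+.5)/1.5-.5,(y+.5)/1.5-.5)
P=[onz(s,*k(*p),.09) for p in [(351,112),(343,416),(583,126),(555,350)]]
for p in P:print(p)
print('front edge yaw',np.arctan2(*(P[0]-P[1])[[1,0]])-np.pi/2,'left edge',np.arctan2(*(P[2]-P[0])[[1,0]]), np.linalg.norm(P[2]-P[0]))
yaw=-.147
```

```text
collar [0.60258553 0.03967146 0.095     ]
flange [0.60727008 0.06407497 0.09      ]
flat [0.60197125 0.06947286 0.116     ] [0.60508078 0.05710618 0.116     ] 0.012751624593148516 shaft y-dir angle-90 (yaw) 0.246336804599385
notch [ 0.50030643 -0.01955937  0.08      ] slot y width [0.00210496 0.01312593 0.        ]
slot x 0.02976092309727668
[0.55351774 0.13814989 0.09      ]
[ 0.51953045 -0.07431122  0.09      ]
[0.70050078 0.11385528 0.09      ]
[ 0.6799992  -0.03865032  0.09      ]
front edge yaw -0.1586255088662214 left edge -0.16380748467639997 0.14897731428155894
```

View pics/w1e.png

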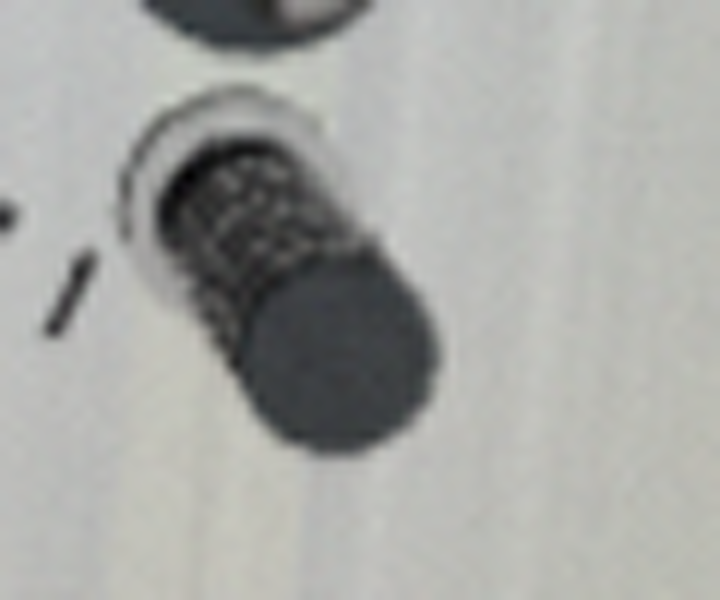

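Run:
```python
from h import *
s=load('w1.png')
E=lambda x,y:(275+(x+.5)/12-.5,155+(y+.5)/12-.5)
print('pin top',onz(s,*E(342,355),.150), 'dia',np.linalg.norm(onz(s,*E(244,355),.15)-onz(s,*E(439,355),.15)))
t=load('top0.png');sc=load('scene0.png')
for f,im in (('t',t['image'][158:174,230:252]),('s',sc['image'][196:224,262:288])):
  cv2.imwrite(f'pics/z{f}.png',cv2.resize(im,None,fx=20,fy=20,interpolation=cv2.INTER_CUBIC))
for P in [(.6027,.0397,.15),(.6027,.0397,.095)]: print(proj(t,P),proj(sc,P))
```

```text
pin top [0.60302716 0.0386263  0.15      ] dia 0.01359917140229749
[243.78072344 164.79678452] [271.86883627 205.12460341]
[244.30065139 168.1645446 ] [270.7947415  216.14179554]
```

View pics/zt.png

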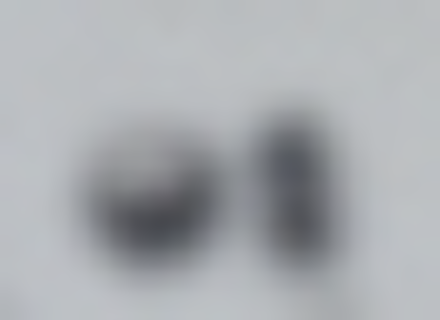

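View pics/zs.png

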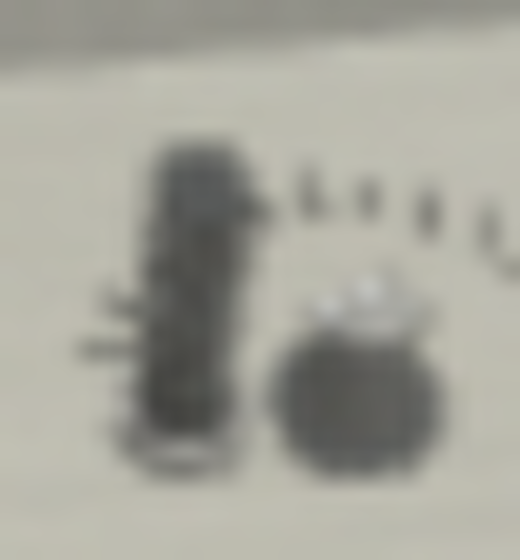

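>>> {"api": "send_rows", "payload": {
  "commands": [0.164,0.03,0,0,0,-0.031,0,0,0,0,0,0,0,0,0,0,-0.19,0,0,0,0,0,0,-0.19,0,0,0,0,0,0,0,0,0,0,0],
  "newtons": 30
}}

```text
clock: 2.3
tool_pos: [0.5989, 0.0282, 0.1525]
eef_rot: [-0.538, -0.454, 0.545, -0.456]
contact_force: [-1.1, 0.1, 0.1]
opening: 1.0
```

Run:
```python
from h import *
from scipy.spatial.transform import Rotation as R
s=snap('wrist','w2.png');cv2.imwrite('pics/w2b.png',cv2.resize(s['image'],(768,576)))
st=telemetry.get_state();M=R.from_quat(st['eef_rot']).as_matrix();print(st['tool_pos'],np.degrees(np.arctan2(M[1,2],M[0,2])),M[2])
```

```text
[0.60099947 0.02838634 0.15551547] -99.97401182576552 [-0.99997542  0.00103339  0.00693548]
```

View pics/w2b.png

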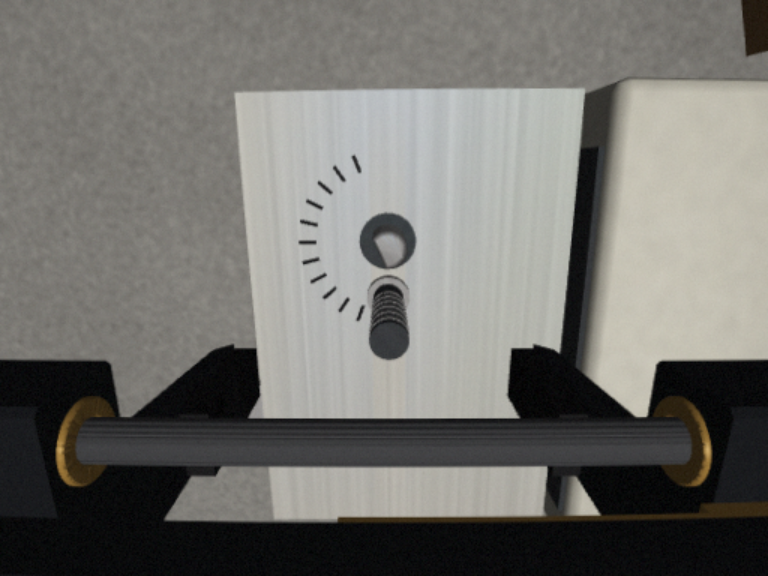

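The pin is centred between the jaws at (389,340). I need about +10 mm in y, then down.

>>> {"api": "send_rows", "payload": {
  "commands": [0.008,0.044,0,0,0,0,0,0,0,0,0,0,0,0,0,0,-0.1,0,0,0,0,0,0,-0.08,0,0,0,0,0,0,0,0,0,0,0]
}}

```text
clock: 2.85
tool_pos: [0.6097, 0.0407, 0.1209]
eef_rot: [0.546, 0.449, -0.538, 0.459]
contact_force: [-0.8, -0.2, -0.1]
opening: 1.0
```

Run:
```python
from h import *
from scipy.spatial.transform import Rotation as R
s=snap('wrist','w3.png');cv2.imwrite('pics/w3b.png',cv2.resize(s['image'],(768,576)))
st=telemetry.get_state();M=R.from_quat(st['eef_rot']).as_matrix();print(st['tool_pos'],np.degrees(np.arctan2(M[1,2],M[0,2])),M[2],st['contact_force'])
```

```text
[0.61063829 0.04105193 0.12223896] -100.115379071487 [-9.99782722e-01  2.08448386e-02 -3.17119471e-05] [ 0.73298081 -0.35057797  0.61328968]
```

View pics/w3b.png

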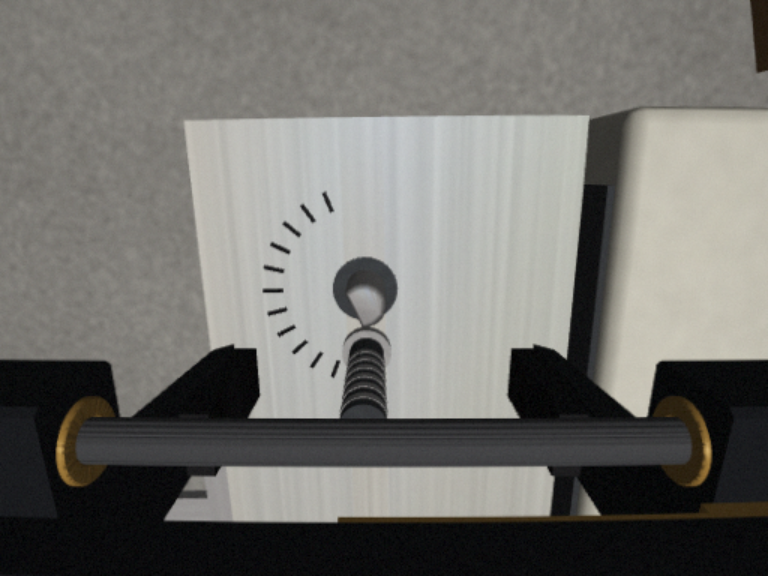

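A 1.2° tilt crept in and x overshot by 8 mm. I'll add a helper that computes the delta to a target pose.

```bash
cat >> h.py <<'E'
from scipy.spatial.transform import Rotation as R
def delta(pos,hdg):
    st=telemetry.get_state();M=R.from_quat(st['eef_rot']).as_matrix()
    a=np.radians(hdg);z=np.array([np.cos(a),np.sin(a),0]);x=np.array([0,0,-1.]);y=np.cross(z,x)
    D=np.column_stack([x,y,z]);rv=R.from_matrix(D@M.T).as_rotvec()
    print('pos',np.round(st['tool_pos'],4),'hdg',round(np.degrees(np.arctan2(M[1,2],M[0,2])),2),'tilt',np.round(M[2,1:],4),'F',np.round(st['contact_force'],1),'open',round(st['opening']*88,1),'t',st['clock'])
    print('shift frac',np.round((np.array(pos)-st['tool_pos'])/.25,4),'turn frac',np.round(rv/(np.pi/2),4))
E
python3 - <<'E'
from h import *
delta((.603,.0395,.112),-99.2)
E
```

```text
pos [0.6106 0.0411 0.1222] hdg -100.12 tilt [ 0.0208 -0.    ] F [ 0.7 -0.4  0.6] open 88.1 t 2.9
shift frac [-0.0306 -0.0062 -0.041 ] turn frac [0.0022 0.0131 0.0102]
```

>>> {"api": "send_rows", "payload": {
  "commands": [-0.03,-0.005,0,0.002,0.013,0.01,0,0,0,0,0,0,0,0,0,0,-0.04,0,0,0,0,0,0,0,0,0,0,0]
}}

```text
clock: 3.3
tool_pos: [0.6054, 0.0401, 0.117]
eef_rot: [0.54, 0.457, -0.536, 0.46]
contact_force: [-1.1, -0.2, -0.1]
opening: 1.002
```

Run:
```python
from h import *
delta((.603,.0395,.112),-99.2)
```

```text
pos [0.6054 0.0401 0.117 ] hdg -99.16 tilt [ 0.0063 -0.0021] F [-1.1 -0.2 -0.1] open 88.1 t 3.3
shift frac [-0.0097 -0.0026 -0.0199] turn frac [-0.0007  0.0042 -0.0005]
```

>>> {"api": "send_rows", "payload": {
  "commands": [-0.012,-0.003,-0.03,-0.001,0.005,0,0,0,0,0,0,0,0,0,0,0,0,0,0,0,0]
}}

```text
clock: 3.6
tool_pos: [0.6022, 0.0393, 0.1087]
eef_rot: [-0.538, -0.459, 0.539, -0.458]
contact_force: [0.9, 0.9, 0.7]
opening: 0.999
```

Run:
```python
from h import *
delta((.603,.0395,.112),-99.2)
```

```text
pos [0.6022 0.0393 0.1087] hdg -99.16 tilt [-0.002  0.001] F [0.9 0.9 0.7] open 87.9 t 3.6
shift frac [0.0032 0.0009 0.0133] turn frac [ 0.0004 -0.0013 -0.0004]
```

>>> {"api": "send_rows", "payload": {
  "commands": [0.003,0.001,0.017,0,-0.001,0,0,0,0,0,0,0,0,1,0,0,0,0,0,0,1,0,0,0,0,0,0,1,0,0,0,0,0,0,1,0,0,0,0,0,0,1,0,0,0,0,0,0,1,0,0,0,0,0,0,1],
  "newtons": 30
}}

```text
clock: 4.4
tool_pos: [0.6032, 0.0398, 0.1136]
eef_rot: [-0.538, -0.458, 0.538, -0.459]
contact_force: [0.5, -0.7, -0.3]
opening: 0.388
```

Run:
```python
from h import *
delta((.603,.0395,.22),-99.2)
```

```text
pos [0.6032 0.0398 0.1136] hdg -99.15 tilt [0.0002 0.0006] F [ 0.5 -0.7 -0.3] open 34.1 t 4.4
shift frac [-0.0009 -0.0011  0.4258] turn frac [ 0.0004  0.0001 -0.0005]
```

>>> {"api": "send_rows", "payload": {
  "commands": [0,0,0,0,0,0,1,0,0,0,0,0,0,1,0,0,0,0,0,0,1,0,0,0,0,0,0,1,0,0,0,0,0,0,1]
}}

```text
clock: 4.9
tool_pos: [0.6032, 0.0398, 0.1135]
eef_rot: [-0.538, -0.458, 0.538, -0.459]
contact_force: [0.5, 0.3, 0.1]
opening: 0.145
```

Run:
```python
from h import *
delta((.603,.0395,.18),-99.2)
```

```text
pos [0.6032 0.0398 0.1135] hdg -99.15 tilt [0.     0.0006] F [0.5 0.3 0.1] open 12.8 t 4.9
shift frac [-0.0007 -0.0011  0.266 ] turn frac [ 0.0004 -0.     -0.0006]
```

>>> {"api": "send_rows", "payload": {
  "commands": [0,0,0.04,0,0,0,1,0,0,0.05,0,0,0,1,0,0,0.05,0,0,0,1,0,0,0.05,0,0,0,1,0,0,0.05,0,0,0,1,0,0,0.05,0,0,0,1,0,0,0,0,0,0,1]
}}

```text
clock: 5.6
tool_pos: [0.6037, 0.0399, 0.1941]
eef_rot: [0.539, 0.458, -0.538, 0.459]
contact_force: [0.6, -0.1, -1.3]
opening: 0.143
```

Run:
```python
from h import *
s=snap('wrist','w4.png');cv2.imwrite('pics/w4b.png',cv2.resize(s['image'],(768,576)))
delta((.603,.0395,.18),-99.2)
```

```text
pos [0.6032 0.0397 0.1932] hdg -99.15 tilt [0.0014 0.0002] F [ 0.7 -0.  -0.1] open 13.3 t 5.65
shift frac [-0.0006 -0.001  -0.0529] turn frac [ 0.0003  0.0009 -0.0006]
```

View pics/w4b.png

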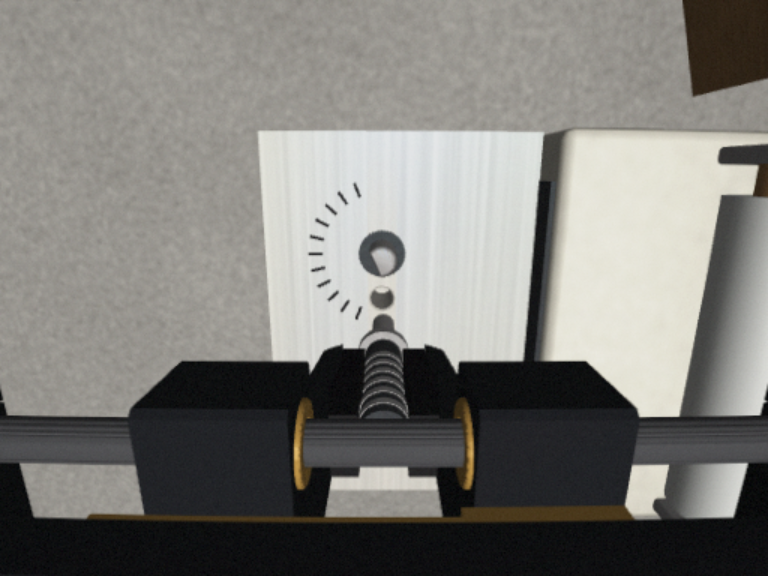

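The pin is out: the empty bore shows at (382,297) and the pin hangs vertically. Moving over the notch now.

>>> {"api": "send_rows", "payload": {
  "commands": [-0.12,-0.07,0,0,0,0,1,-0.13,-0.075,0,0,0,0,1,-0.1,-0.06,0,0,0,0,1,0,0,0,0,0,0,1,0,0,0,0,0,0,1]
}}

```text
clock: 6.15
tool_pos: [0.5113, -0.0124, 0.1915]
eef_rot: [-0.538, -0.459, 0.539, -0.458]
contact_force: [0.6, 0.1, -0.8]
opening: 0.148
```

Run:
```python
from h import *
delta((.5008,-.0192,.16),-99.2)
```

```text
pos [ 0.5113 -0.0124  0.1915] hdg -99.11 tilt [-0.0019 -0.    ] F [ 0.6  0.1 -0.8] open 13.0 t 6.15
shift frac [-0.0419 -0.0271 -0.1261] turn frac [-0.0002 -0.0012 -0.001 ]
```

>>> {"api": "send_rows", "payload": {
  "commands": [-0.042,-0.027,-0.08,0,-0.001,-0.001,1,0,0,0,0,0,0,1,0,0,0,0,0,0,1]
}}

```text
clock: 6.45
tool_pos: [0.504, -0.0172, 0.1713]
eef_rot: [0.54, 0.459, -0.537, 0.459]
contact_force: [0.4, -0.7, -1.0]
opening: 0.145
```

Run:
```python
from h import *
s=snap('wrist','w5.png');cv2.imwrite('pics/w5b.png',cv2.resize(s['image'],(768,576)))
cv2.imwrite('pics/w5c.png',cv2.resize(s['image'][190:280,200:320],None,fx=6.6,fy=6.6,interpolation=cv2.INTER_CUBIC))
delta((.5008,-.0192,.16),-99.2)
```

```text
pos [ 0.5036 -0.0174  0.1712] hdg -99.12 tilt [ 0.0022 -0.0025] F [-0.6 -0.1 -0.7] open 13.2 t 6.5
shift frac [-0.0111 -0.0072 -0.0448] turn frac [-0.0013  0.0016 -0.0009]
```

View pics/w5b.png

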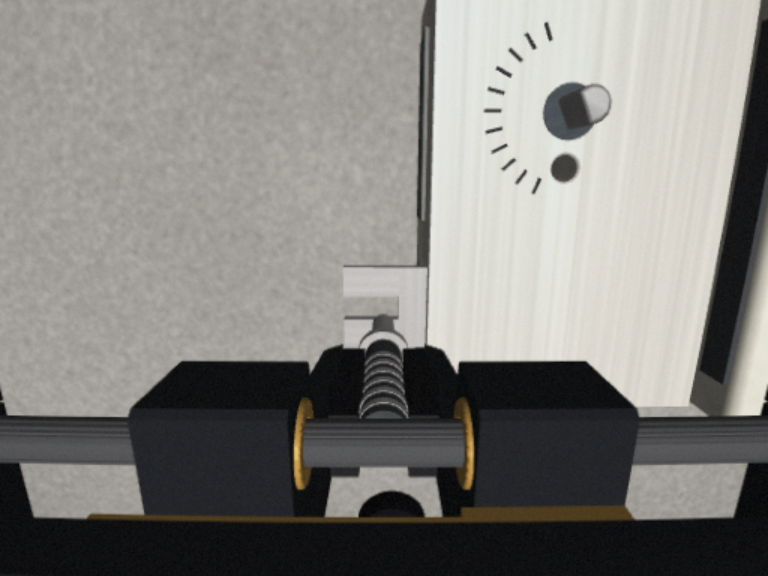

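View pics/w5c.png

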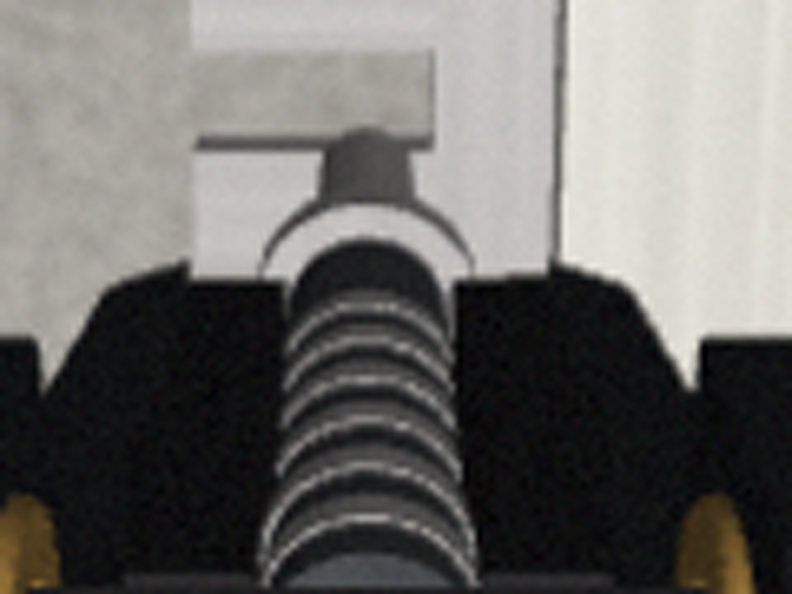

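Run:
```python
from h import *
s=load('w5.png')
C=lambda x,y:(200+(x+.5)/6.6-.5,190+(y+.5)/6.6-.5)
n=onz(s,*C(337,99),.08);print('notch',n,'w',np.linalg.norm(onz(s,*C(300,48),.08)-onz(s,*C(300,150),.08)),'L',np.linalg.norm(onz(s,*C(192,99),.08)-onz(s,*C(433,99),.08)))
h=np.radians(-99.12);tz=np.array([np.cos(h),np.sin(h),0])
zt=.1712
c=onz(s,*C(368,203),zt-.0185);print('collar top',c+tz*.010)
c=onz(s,*C(368,197),zt-.0235);print('collar bot',c+tz*.010)
t=onz(s,*C(369,128),zt-.0605);print('tip',t+tz*.0035)
print('collar dia',np.linalg.norm(onz(s,*C(262,272),zt-.0185)-onz(s,*C(473,272),zt-.0185)))
y=.159;print('bore now',onz(s,(565+.5)/1.5-.5,(168+.5)/1.5-.5,.09))
```

```text
notch [ 0.50021185 -0.01959141  0.08      ] w 0.013148752710379397 L 0.02982613152106378
collar top [ 0.50414365 -0.01837093  0.1527    ]
collar bot [ 0.50396647 -0.01953865  0.1477    ]
tip [ 0.50439449 -0.01802784  0.1107    ]
collar dia 0.01853612247210183
bore now [0.60279128 0.03812041 0.09      ]
```

>>> {"api": "send_rows", "payload": {
  "commands": [-0.016,-0.006,0,-0.001,0.001,-0.001,1,0,0,0,0,0,0,1,0,0,-0.04,0,0,0,1,0,0,-0.04,0,0,0,1,0,0,0,0,0,0,1,0,0,0,0,0,0,1]
}}

```text
clock: 7.1
tool_pos: [0.5021, -0.0172, 0.1506]
eef_rot: [0.54, 0.458, -0.536, 0.459]
contact_force: [0.1, 0.7, -0.3]
opening: 0.144
```

Run:
```python
from h import *
s=snap('wrist','w6.png')
cv2.imwrite('pics/w6c.png',cv2.resize(s['image'][190:280,200:320],None,fx=6.6,fy=6.6,interpolation=cv2.INTER_CUBIC))
delta((.4998,-.0188,.1035),-99.2)
```

```text
pos [ 0.502  -0.0172  0.1506] hdg -99.13 tilt [ 0.0043 -0.0025] F [ 0.3 -0.2 -0.3] open 12.8 t 7.15
shift frac [-0.0088 -0.0063 -0.1885] turn frac [-0.0012  0.003  -0.0008]
```

View pics/w6c.png

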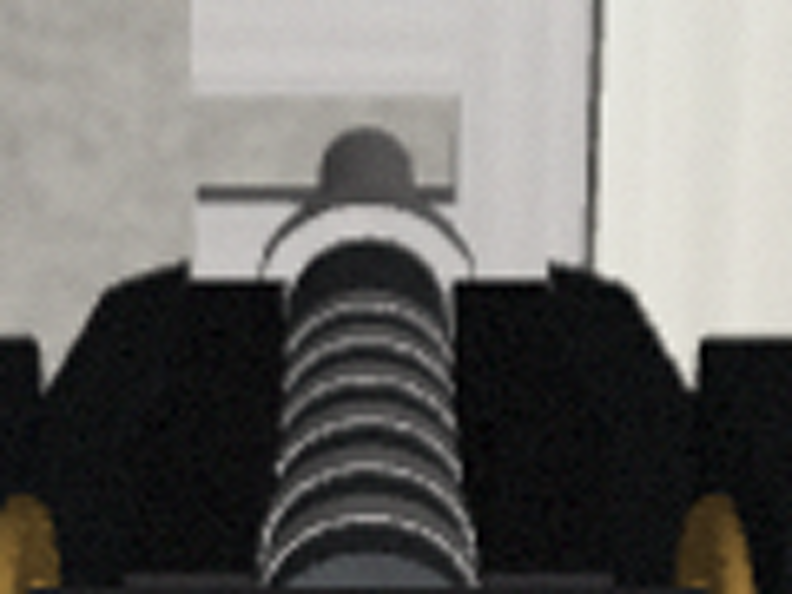

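>>> {"api": "send_rows", "payload": {
  "commands": [-0.012,-0.008,-0.015,-0.001,0.004,-0.001,1,0,0,0,0,0,0,1,0,0,0,0,0,0,1]
}}

```text
clock: 7.45
tool_pos: [0.4989, -0.0194, 0.1467]
eef_rot: [-0.538, -0.459, 0.539, -0.458]
contact_force: [0.6, -0.1, -1.1]
opening: 0.148
```

Run:
```python
from h import *
s=snap('wrist','w7.png')
cv2.imwrite('pics/w7c.png',cv2.resize(s['image'][190:280,200:320],None,fx=6.6,fy=6.6,interpolation=cv2.INTER_CUBIC))
delta((.4998,-.0188,.1035),-99.2)
```

```text
pos [ 0.4988 -0.0195  0.1467] hdg -99.24 tilt [-0.002   0.0003] F [ 0.2 -0.5 -0.4] open 13.0 t 7.5
shift frac [ 0.0041  0.0029 -0.1729] turn frac [-0.     -0.0013  0.0004]
```

View pics/w7c.png

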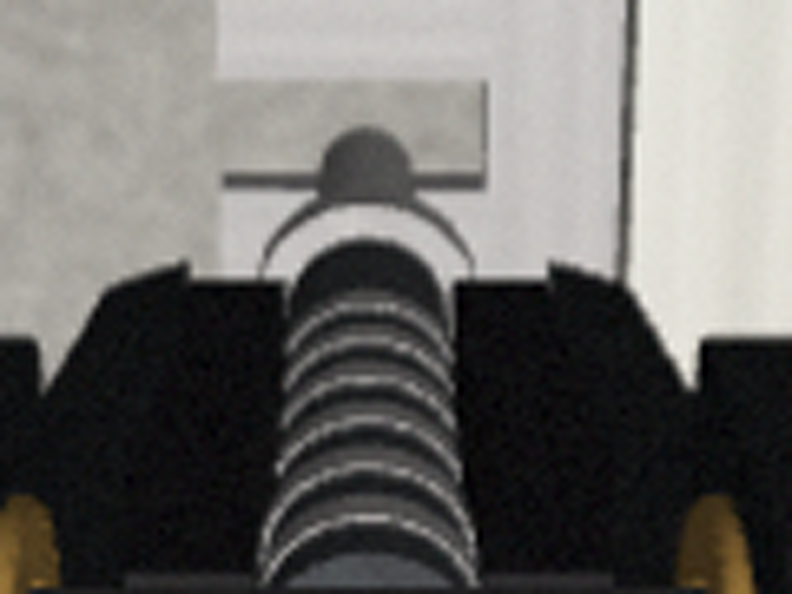

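Run:
```python
from h import *
s=load('w7.png')
C=lambda x,y:(200+(x+.5)/6.6-.5,190+(y+.5)/6.6-.5)
n=onz(s,*C(217+.6*270,134),.08);print('notch',n,'w',np.linalg.norm(onz(s,*C(300,80),.08)-onz(s,*C(300,188),.08)))
h=np.radians(-99.24);tz=np.array([np.cos(h),np.sin(h),0])
zt=.1467
for nm,y,dz,r in (('ctop',204,.0185,.01),('cbot',195,.0235,.01),('tip3.5',127,.0605,.0035),('tip5',127,.0575,.005)):
  print(nm,(onz(s,*C(367,y),zt-dz)+tz*r)[:2]-n[:2])
```

```text
notch [ 0.50021463 -0.01968811  0.08      ] w 0.012611940020066884
ctop [-0.00136146 -0.00099433]
cbot [-0.00152436 -0.00189682]
tip3.5 [-0.00142173 -0.00053499]
tip5 [-0.00150333 -0.00109606]
```

>>> {"api": "send_rows", "payload": {
  "commands": [0.006,0.004,0,0,-0.001,0,1,0,0,0,0,0,0,1,0,0,-0.03,0,0,0,1,0,0,-0.03,0,0,0,1,0,0,0,0,0,0,1]
}}

```text
clock: 8.0
tool_pos: [0.5008, -0.0184, 0.1308]
eef_rot: [0.539, 0.458, -0.538, 0.458]
contact_force: [0.1, 0.1, -1.1]
opening: 0.147
```

Run:
```python
from h import *
s=snap('wrist','w8.png')
cv2.imwrite('pics/w8c.png',cv2.resize(s['image'][190:280,200:320],None,fx=6.6,fy=6.6,interpolation=cv2.INTER_CUBIC))
delta((.5002,-.0185,.1035),-99.2)
```

```text
pos [ 0.5009 -0.0183  0.1311] hdg -99.24 tilt [ 0.0012 -0.0004] F [-0.1 -0.6 -0.8] open 12.6 t 8.05
shift frac [-0.003  -0.0006 -0.1106] turn frac [-0.0002  0.0008  0.0005]
```

View pics/w8c.png

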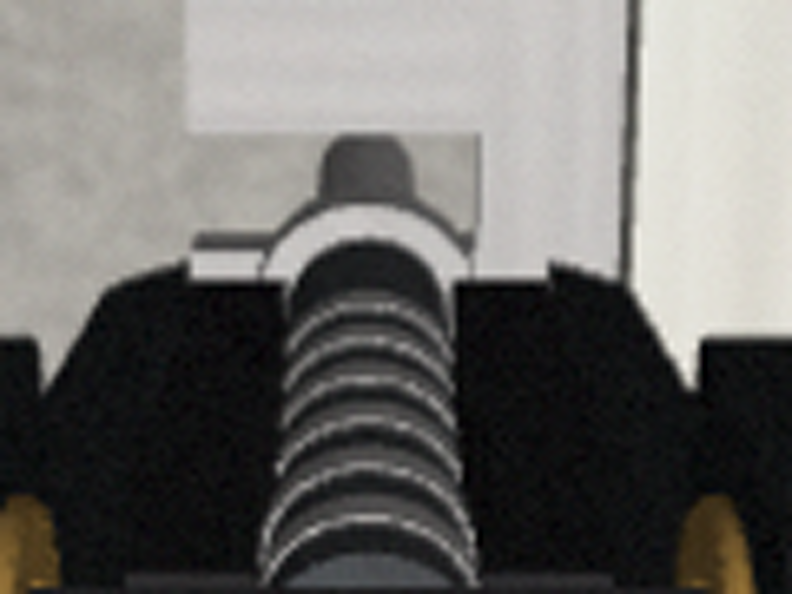

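The tip is inside the slot, occluded by the left prong, with no contact force. Continuing down.

>>> {"api": "send_rows", "payload": {
  "commands": [-0.002,0,-0.03,0,0,0,1,0,0,-0.03,0,0,0,1,0,0,-0.025,0,0,0,1,0,0,0,0,0,0,1,0,0,0,0,0,0,1]
}}

```text
clock: 8.55
tool_pos: [0.5002, -0.0183, 0.1075]
eef_rot: [0.539, 0.458, -0.538, 0.458]
contact_force: [0.0, 0.7, -0.7]
opening: 0.151
```

Run:
```python
from h import *
delta((.5002,-.0185,.1035),-99.2)
```

```text
pos [ 0.5002 -0.0183  0.1075] hdg -99.23 tilt [ 0.0004 -0.0003] F [ 0.   0.7 -0.7] open 13.3 t 8.55
shift frac [ 0.0001 -0.0009 -0.0161] turn frac [-0.0001  0.0003  0.0004]
```

>>> {"api": "send_rows", "payload": {
  "commands": [0,0,-0.012,0,0,0,1,0,0,0,0,0,0,1,0,0,0,0,0,0,1]
}}

```text
clock: 8.85
tool_pos: [0.5005, -0.0182, 0.1046]
eef_rot: [0.539, 0.458, -0.538, 0.458]
contact_force: [0.6, 0.1, -0.3]
opening: 0.146
```

Run:
```python
from h import *
s=snap('wrist','w9.png')
cv2.imwrite('pics/w9c.png',cv2.resize(s['image'][190:280,200:320],None,fx=6.6,fy=6.6,interpolation=cv2.INTER_CUBIC))
delta((.5002,-.0185,.1035),-99.2)
```

```text
pos [ 0.5005 -0.0182  0.1046] hdg -99.23 tilt [ 0.001  -0.0005] F [ 0.4 -0.7 -0.4] open 13.0 t 8.9
shift frac [-0.0011 -0.0011 -0.0042] turn frac [-0.0002  0.0007  0.0004]
```

View pics/w9c.png

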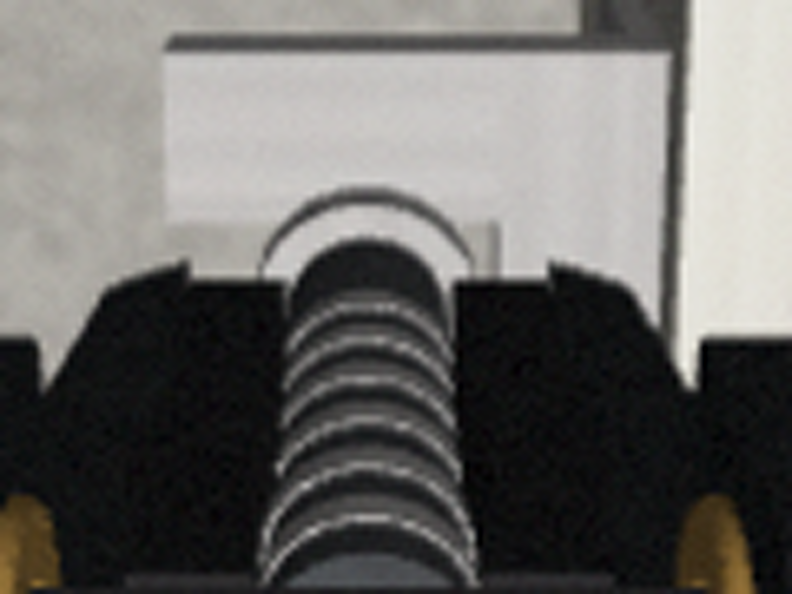

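>>> {"api": "send_rows", "payload": {
  "commands": [-0.001,0,-0.006,0,0,0,1,0,0,0,0,0,0,1,0,0,-0.003,0,0,0,1,0,0,0,0,0,0,1]
}}

```text
clock: 9.3
tool_pos: [0.5007, -0.0182, 0.1035]
eef_rot: [0.539, 0.457, -0.538, 0.459]
contact_force: [0.1, -0.1, -1.2]
opening: 0.143
```

Run:
```python
from h import *
delta((.5002,-.0185,.1035),-99.2)
```

```text
pos [ 0.5007 -0.0182  0.1035] hdg -99.24 tilt [ 0.003  -0.0005] F [ 0.1 -0.1 -1.2] open 12.6 t 9.3
shift frac [-0.002  -0.0012  0.0001] turn frac [-0.      0.0019  0.0004]
```

>>> {"api": "send_rows", "payload": {
  "commands": [-0.002,-0.001,-0.006,0,0.002,0,1,0,0,0,0,0,0,1,0,0,0,0,0,0,1]
}}

```text
clock: 9.6
tool_pos: [0.501, -0.0182, 0.1035]
eef_rot: [0.539, 0.458, -0.538, 0.459]
contact_force: [0.5, 1.2, -0.6]
opening: 0.149
```

Run:
```python
from h import *
s=snap('wrist','w10.png')
cv2.imwrite('pics/w10c.png',cv2.resize(s['image'][190:280,200:320],None,fx=6.6,fy=6.6,interpolation=cv2.INTER_CUBIC))
delta((.5002,-.0185,.1035),-99.2)
```

```text
pos [ 0.501  -0.0182  0.1035] hdg -99.23 tilt [ 0.0024 -0.0004] F [-0.1 -0.2 -1.2] open 12.9 t 9.65
shift frac [-0.0032 -0.0014  0.0001] turn frac [0.     0.0015 0.0003]
```

View pics/w10c.png

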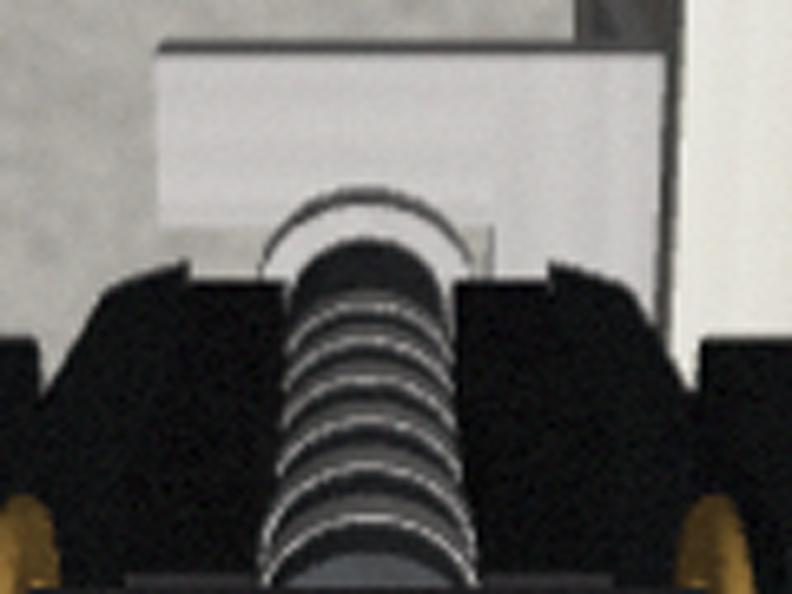

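Collar is seated at the expected height (TCP 0.1035). Releasing.

>>> {"api": "send_rows", "payload": {
  "commands": [0,0,0,0,0,0,0.5,0,0,0,0,0,0,0.5,0,0,0,0,0,0,0.5,0,0,0,0,0,0,0.5,0,0,0,0,0,0,0.5,0,0,0,0,0,0,0.5]
}}

```text
clock: 10.25
tool_pos: [0.5008, -0.0183, 0.1027]
eef_rot: [0.539, 0.458, -0.538, 0.458]
contact_force: [-0.5, 0.8, 0.0]
opening: 0.495
```

Run:
```python
from h import *
s=snap('wrist','w11.png')
cv2.imwrite('pics/w11c.png',cv2.resize(s['image'][190:280,200:320],None,fx=6.6,fy=6.6,interpolation=cv2.INTER_CUBIC))
delta((.5002,-.0185,.1035),-99.2)
```

```text
pos [ 0.5008 -0.0183  0.1027] hdg -99.24 tilt [ 0.0013 -0.0003] F [ 0.7  0.3 -0.4] open 43.7 t 10.3
shift frac [-0.0025 -0.0008  0.0033] turn frac [-0.      0.0008  0.0004]
```

View pics/w11c.png

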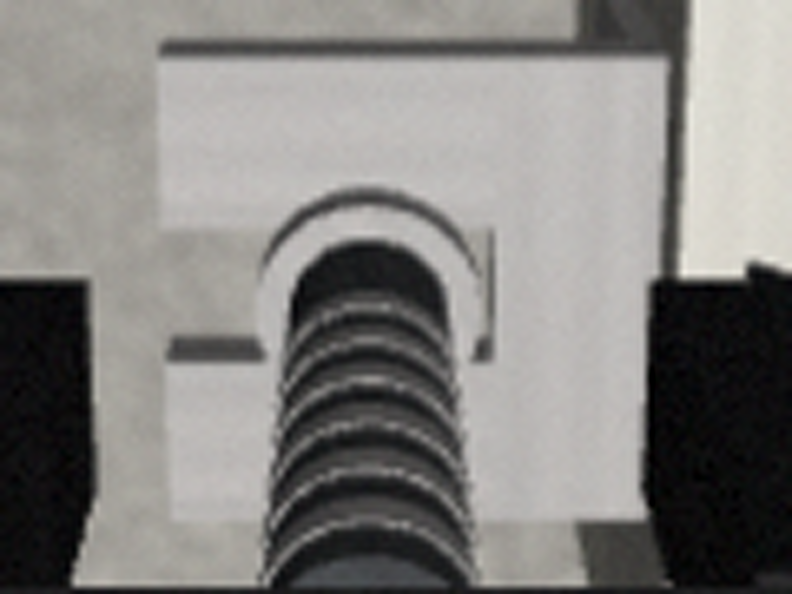

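The pin hangs by its collar in the notch. Raising straight up first.

>>> {"api": "send_rows", "payload": {
  "commands": [0,0,0,0,0,0,0,0,0,0,0,0,0,0,0,0,0.05,0,0,0,0,0,0,0.14,0,0,0,0,0,0,0.18,0,0,0,0,0,0,0.18,0,0,0,0,0,0,0,0,0,0,0]
}}

```text
clock: 11.0
tool_pos: [0.4991, -0.0178, 0.2438]
eef_rot: [-0.538, -0.459, 0.539, -0.458]
contact_force: [0.2, 0.4, -0.9]
opening: 1.0
```

Run:
```python
from h import *
s=snap('wrist','w12.png');cv2.imwrite('pics/w12b.png',cv2.resize(s['image'],(768,576)))
delta((.46,-.325,.25),-140)
```

```text
pos [ 0.4976 -0.0183  0.2415] hdg -99.17 tilt [-0.0069  0.0015] F [-1.2 -0.6 -1.1] open 88.0 t 11.05
shift frac [-0.1504 -1.2266  0.0338] turn frac [-0.0014 -0.0044 -0.4536]
```

View pics/w12b.png

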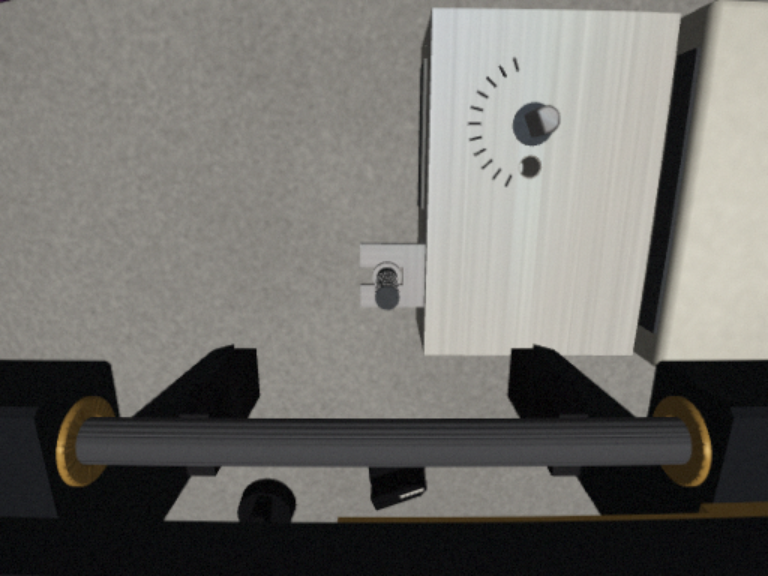

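The pin is parked upright at (386,287). Now to the knob.

>>> {"api": "send_rows", "payload": {
  "commands": [-0.02,-0.15,0.01,0,0,-0.09,0,-0.02,-0.17,0.01,0,0,-0.09,0,-0.02,-0.17,0.01,0,0,-0.09,0,-0.02,-0.17,0,0,0,-0.09,0,-0.02,-0.17,0,0,0,-0.09,0,-0.02,-0.17,0,0,0,0,0,-0.02,-0.15,0,0,0,0,0,0,0,0,0,0,0,0,0,0,0,0,0,0,0]
}}

```text
clock: 11.95
tool_pos: [0.4522, -0.3142, 0.2377]
eef_rot: [-0.661, -0.241, 0.673, -0.23]
contact_force: [-0.5, 0.7, 0.1]
opening: 0.998
```

Run:
```python
from h import *
s=snap('wrist','w13.png');cv2.imwrite('pics/w13b.png',cv2.resize(s['image'],(768,576)))
delta((.46,-.325,.25),-140)
print(proj(s,(.472,-.3235,.035)))
```

```text
pos [ 0.4518 -0.3145  0.2377] hdg -141.14 tilt [-0.0204  0.0113] F [-0.9 -0.8 -0.9] open 88.1 t 12.0
shift frac [ 0.0328 -0.0419  0.0493] turn frac [-0.0055 -0.0138  0.0128]
[275.53938735 165.36241485]
```

View pics/w13b.png

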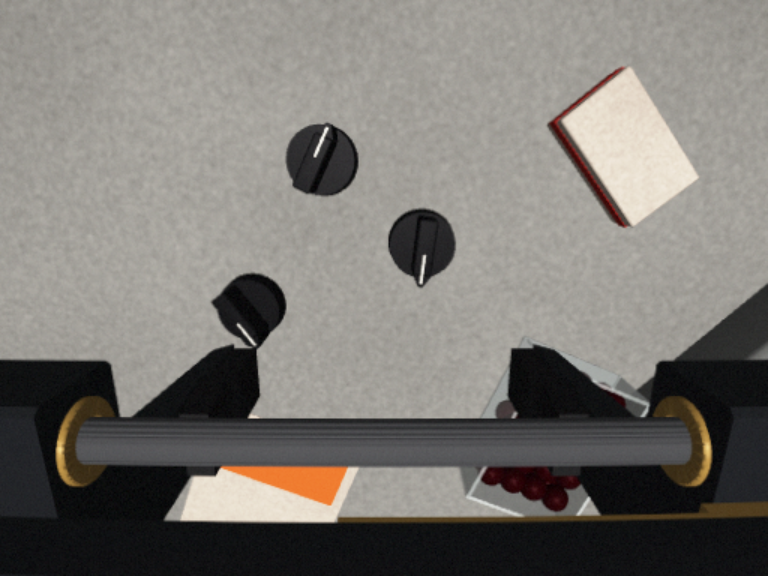

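Three knobs appear here at (322,160), (250,305) and (422,243). The meant one should be (422,243), matching its projection at (413,248). I'll confirm with y values and a crop.

Run:
```python
from h import *
s=load('w13.png');im=s['image']
k=lambda x,y:((x+.5)/1.5-.5,(y+.5)/1.5-.5)
for p in [(322,160),(250,305),(422,243)]: print(p,onz(s,*k(*p),.015))
g=cv2.GaussianBlur(cv2.cvtColor(im,cv2.COLOR_BGR2GRAY),(3,3),0)
roi=im[130:200,250:312]
cv2.imwrite('pics/w13c.png',cv2.resize(cv2.convertScaleAbs(roi,alpha=2),None,fx=8,fy=8,interpolation=cv2.INTER_CUBIC))
```

```text
(322, 160) [ 0.47847919 -0.22620846  0.015     ]
(250, 305) [ 0.34452971 -0.24919777  0.015     ]
(422, 243) [ 0.47761681 -0.32890349  0.015     ]
```

View pics/w13c.png

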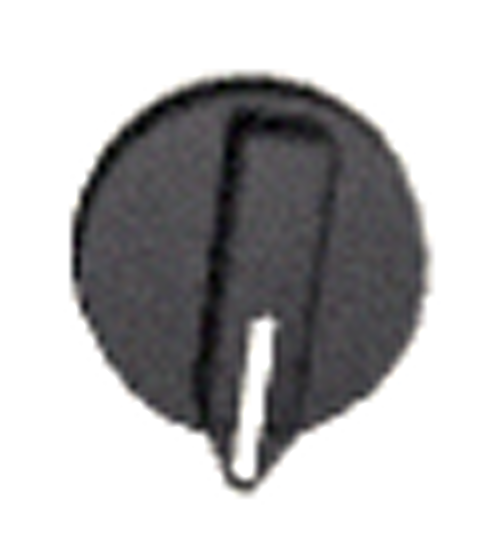

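Run:
```python
from h import *
s=load('w13.png')
C=lambda x,y:(250+(x+.5)/8-.5,130+(y+.5)/8-.5)
tip=onz(s,*C(244,485),.052);back=onz(s,*C(290,128),.052);w0=onz(s,*C(262,318),.052);w1=onz(s,*C(243,475),.052)
d=back-tip;L=np.linalg.norm(d);d/=L;print('L',L,'xaxis hdg',np.degrees(np.arctan2(d[1],d[0])),'white',np.degrees(np.arctan2(*(w0-w1)[[1,0]])))
print('origin from bar',tip+d*.027, back-d*.024)
print('skirt',onz(s,*C(253,262),.016), np.linalg.norm(onz(s,*C(75,262),.011)-onz(s,*C(428,262),.018)))
print('bar w',np.linalg.norm(onz(s,*C(226,250),.052)-onz(s,*C(322,250),.052)))
st=telemetry.get_state();M=R.from_quat(st['eef_rot']).as_matrix()
```

```text
L 0.05017640748273826 xaxis hdg 32.96185971003051 white 33.38945137352442
origin from bar [ 0.47793781 -0.32843512  0.052     ] [ 0.47724678 -0.32888322  0.052     ]
skirt [ 0.47726519 -0.32915223  0.016     ] 0.05398438266629004
bar w 0.013157493721339196
```

Run:
```python
from h import *
delta((.4777,-.3286,.10),-146.9)
```

```text
pos [ 0.4518 -0.3145  0.2377] hdg -141.14 tilt [-0.0204  0.0113] F [-0.9 -0.8 -0.9] open 88.1 t 12.0
shift frac [ 0.1036 -0.0563 -0.5507] turn frac [-0.0063 -0.0135 -0.0639]
```

>>> {"api": "send_rows", "payload": {
  "commands": [0.104,-0.056,-0.1,-0.006,-0.013,-0.064,0,0,0,-0.18,0,0,0,0,0,0,-0.18,0,0,0,0,0,0,0,0,0,0,0,0,0,0,0,0,0,0]
}}

```text
clock: 12.5
tool_pos: [0.4818, -0.3205, 0.1196]
eef_rot: [0.678, 0.205, -0.676, 0.203]
contact_force: [-0.0, 0.7, 0.2]
opening: 0.997
```

Run:
```python
from h import *
delta((.4777,-.3286,.065),-146.9)
s=snap('wrist','w14.png');cv2.imwrite('pics/w14b.png',cv2.resize(s['image'],(768,576)))
```

```text
pos [ 0.4818 -0.3205  0.1196] hdg -146.48 tilt [-0.0019 -0.0034] F [-0.   0.7  0.2] open 87.7 t 12.5
shift frac [-0.0164 -0.0325 -0.2183] turn frac [-0.0022  0.0012 -0.0047]
```

View pics/w14b.png

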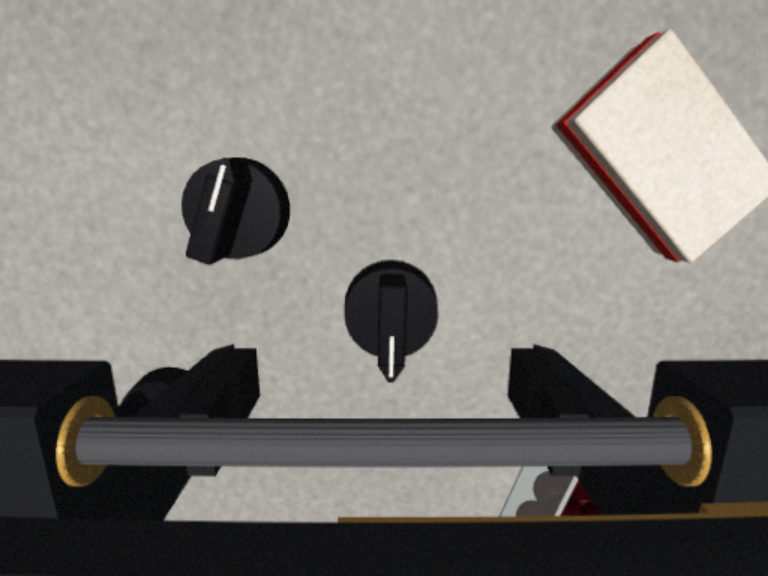

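Well aligned: the bar is vertical in the image at x≈391. I'll refine and descend.

>>> {"api": "send_rows", "payload": {
  "commands": [-0.016,-0.033,-0.1,-0.002,0.001,-0.005,0,0,0,-0.1,0,0,0,0,0,0,0,0,0,0,0,0,0,0,0,0,0,0]
}}

```text
clock: 12.95
tool_pos: [0.4836, -0.3297, 0.0784]
eef_rot: [0.682, 0.199, -0.674, 0.206]
contact_force: [-0.5, 0.5, 2.0]
opening: 0.997
```

Run:
```python
from h import *
delta((.4777,-.3286,.026),-146.9)
```

```text
pos [ 0.4836 -0.3297  0.0784] hdg -146.79 tilt [ 0.0129 -0.008 ] F [-0.5  0.5  2. ] open 87.8 t 12.95
shift frac [-0.0237  0.0045 -0.2096] turn frac [ 0.0041  0.0087 -0.0012]
```

>>> {"api": "send_rows", "payload": {
  "commands": [-0.024,0.005,-0.08,0.004,0.009,-0.001,0,0,0,-0.05,0,0,0,0,0,0,0,0,0,0,0,0,0,0,0,0,0,0]
}}

```text
clock: 13.35
tool_pos: [0.4798, -0.3295, 0.0481]
eef_rot: [0.679, 0.2, -0.676, 0.203]
contact_force: [-0.7, 0.6, 0.3]
opening: 1.001
```

Run:
```python
from h import *
delta((.4777,-.3286,.026),-146.9)
s=snap('wrist','w15.png');cv2.imwrite('pics/w15b.png',cv2.resize(s['image'],(768,576)))
```

```text
pos [ 0.4798 -0.3295  0.0481] hdg -146.88 tilt [ 0.0051 -0.0024] F [-0.7  0.6  0.3] open 88.1 t 13.35
shift frac [-0.0084  0.0034 -0.0884] turn frac [ 0.0019  0.0031 -0.0003]
```

View pics/w15b.png

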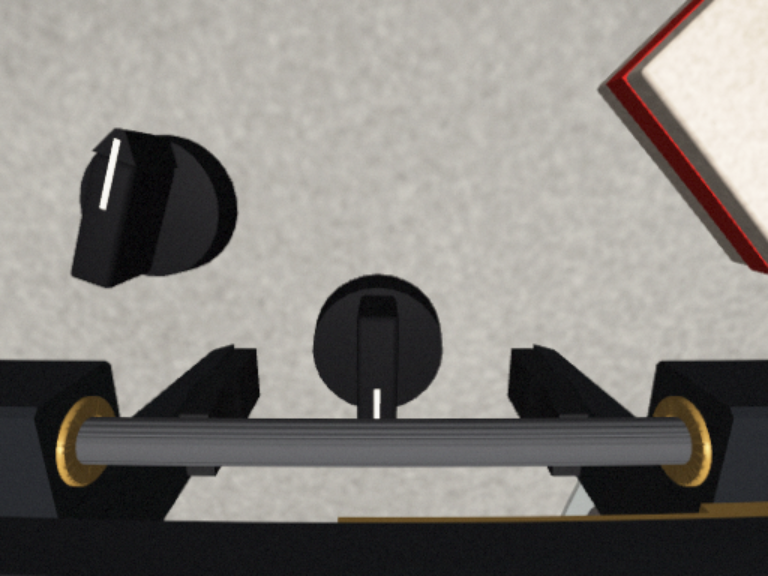

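>>> {"api": "send_rows", "payload": {
  "commands": [-0.008,0.003,-0.045,0.002,0.003,0,0,0,0,-0.03,0,0,0,0,0,0,0,0,0,0,0,0,0,0,0,0,0,0]
}}

```text
clock: 13.8
tool_pos: [0.4779, -0.3286, 0.028]
eef_rot: [0.678, 0.202, -0.678, 0.202]
contact_force: [-0.1, -0.3, -0.5]
opening: 1.001
```

Run:
```python
from h import *
delta((.4777,-.3286,.026),-146.9)
```

```text
pos [ 0.4779 -0.3286  0.028 ] hdg -146.87 tilt [-0.0001 -0.0004] F [-0.1 -0.3 -0.5] open 88.0 t 13.8
shift frac [-0.0007  0.0002 -0.0081] turn frac [-0.0002  0.0001 -0.0003]
```

>>> {"api": "send_rows", "payload": {
  "commands": [0,0,-0.008,0,0,0,0.5,0,0,0,0,0,0,0.7,0,0,0,0,0,0,1,0,0,0,0,0,0,1,0,0,0,0,0,0,1,0,0,0,0,0,0,1,0,0,0,0,0,0,1,0,0,0,0,0,0,1,0,0,0,0,0,0,1,0,0,0,0,0,0,1,0,0,0,0,0,0,1,0,0,0,0,0,0,1],
  "newtons": 45
}}

```text
clock: 15.0
tool_pos: [0.4784, -0.329, 0.0266]
eef_rot: [0.678, 0.201, -0.677, 0.202]
contact_force: [-0.3, 0.2, 0.3]
opening: 0.15
```

Run:
```python
from h import *
delta((.4777,-.3286,.2),-146.9)
s=snap('wrist','w16.png');cv2.imwrite('pics/w16b.png',cv2.resize(s['image'],(768,576)))
```

```text
pos [ 0.4784 -0.329   0.0266] hdg -146.88 tilt [ 0.0012 -0.0011] F [-0.3  0.2  0.3] open 13.2 t 15.0
shift frac [-0.0028  0.0015  0.6936] turn frac [ 0.0003  0.001  -0.0002]
```

View pics/w16b.png

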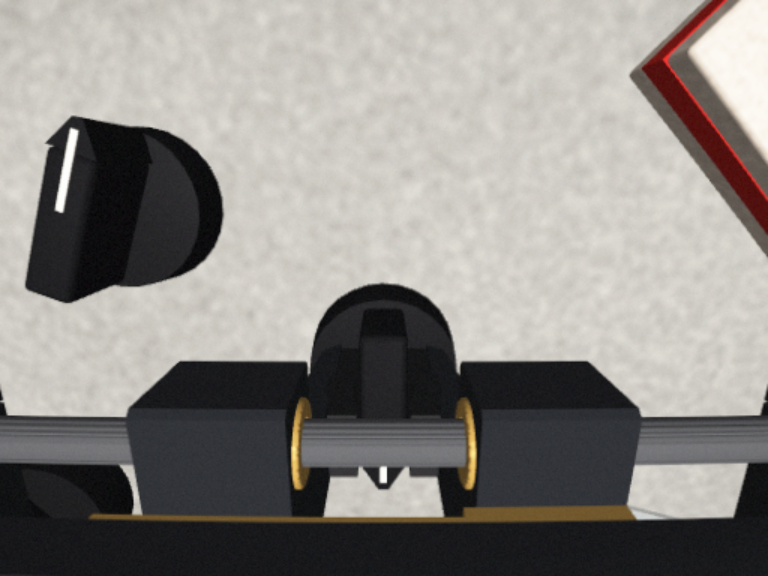

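Run:
```python
from h import *
s=load('w16.png');im=s['image']
k=lambda x,y:((x+.5)/1.5-.5,(y+.5)/1.5-.5)
st=telemetry.get_state();M=R.from_quat(st['eef_rot']).as_matrix()
for nm,p,z in (('back',(383,309),.052),('tip',(384,487),.052),('skirt top rim',(384,298),.022),('skirt bottom',(384,284),0)):
  P=onz(s,*k(*p),z);print(nm,M.T@(P-st['tool_pos']))
cv2.imwrite('pics/w16c.png',cv2.resize(cv2.convertScaleAbs(im[180:335,200:315],alpha=2.5),None,fx=5,fy=5,interpolation=cv2.INTER_CUBIC)[:600])
# crop up to row 335
```

```text
back [-0.02535501  0.00032857 -0.03104497]
tip [-0.02541606  0.00062955  0.0268646 ]
skirt top rim [ 0.00464004  0.00065627 -0.02597443]
skirt bottom [ 0.02663973  0.00069264 -0.02560901]
```

View pics/w16c.png

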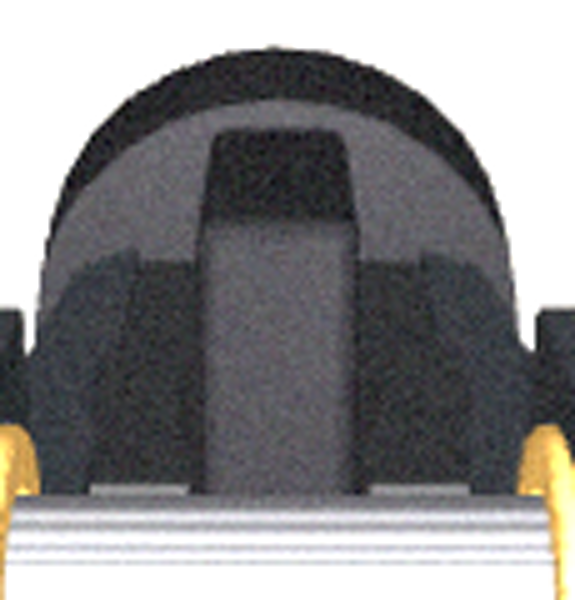

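Run:
```python
from h import *
s=load('w16.png')
st=telemetry.get_state();M=R.from_quat(st['eef_rot']).as_matrix()
C=lambda x,y:(200+(x+.5)/5-.5,180+(y+.5)/5-.5)
for nm,p,z,r in (('back',(280,218),.052,.024),('backfoot',(280,130),.022,.024),('skirt top rim',(280,98),.022,.028),('skirt bottom',(280,47),0,.028)):
  P=onz(s,*C(*p),z);q=M.T@(P-st['tool_pos']);print(nm,q,'axis tz',q[2]+r)
```

```text
back [-0.02536289  0.00050971 -0.02341253] axis tz 0.000587469886629232
backfoot [ 0.00463586  0.00053694 -0.02216198] axis tz 0.0018380188427143986
skirt top rim [ 0.0046395   0.00053625 -0.02560076] axis tz 0.002399238932587703
skirt bottom [ 0.02663967  0.00055603 -0.02570933] axis tz 0.0022906669896899656
```

Knob held. Its apparent axis offset in the hand is about +1.8 mm along tool z. Lifting and moving to a viewing pose in front of the shaft.

>>> {"api": "send_rows", "payload": {
  "commands": [0,0,0.08,0,0,0,1,0,0,0.15,0,0,0,1,0,0,0.18,0,0,0,1,0,0,0.18,0,0,0,1,0.02,0.1,0.15,0,0,0,1,0.03,0.17,0,0,0,-0.05,1,0.03,0.17,0,0,0,-0.05,1,0.03,0.17,0,0,0,-0.05,1,0.03,0.17,0,0,0,-0.05,1,0.03,0.17,0,0,0,0,1,0.03,0.17,0,0,0,0,1,0,0,0,0,0,0,1]
}}

```text
clock: 16.25
tool_pos: [0.5257, -0.0388, 0.2187]
eef_rot: [0.703, 0.087, -0.7, 0.086]
contact_force: [-0.2, 0.1, -0.2]
opening: 0.155
```

Run:
```python
from h import *
delta((.538,.047,.2),-165.9)
```

```text
pos [ 0.5257 -0.0388  0.2187] hdg -165.99 tilt [-0.0014 -0.0042] F [-0.2  0.1 -0.2] open 13.6 t 16.25
shift frac [ 0.049   0.3433 -0.0749] turn frac [-0.0015  0.0024  0.001 ]
```

>>> {"api": "send_rows", "payload": {
  "commands": [0.02,0.16,-0.03,-0.001,0.002,0.001,1,0.02,0.15,-0.03,0,0,0,1,0,0.04,-0.01,0,0,0,1,0,0,0,0,0,0,1,0,0,0,0,0,0,1]
}}

```text
clock: 16.75
tool_pos: [0.5351, 0.049, 0.2007]
eef_rot: [-0.702, -0.086, 0.702, -0.087]
contact_force: [0.8, -0.2, -0.0]
opening: 0.155
```

Run:
```python
from h import *
delta((.538,.047,.2),-165.9)
s=snap('wrist','w17.png');cv2.imwrite('pics/w17b.png',cv2.resize(s['image'],(768,576)))
np.save('pics/w17pose.npy',np.r_[telemetry.get_state()['tool_pos'],telemetry.get_state()['eef_rot']])
print(proj(s,(.607,.064,.116)))
```

```text
pos [0.5351 0.049  0.2007] hdg -165.93 tilt [0.0019 0.0007] F [ 0.8 -0.2 -0. ] open 13.6 t 16.75
shift frac [ 0.0117 -0.0081 -0.0028] turn frac [ 0.0013 -0.0001  0.0003]
[258.60505959 107.18570421]
```

View pics/w17b.png

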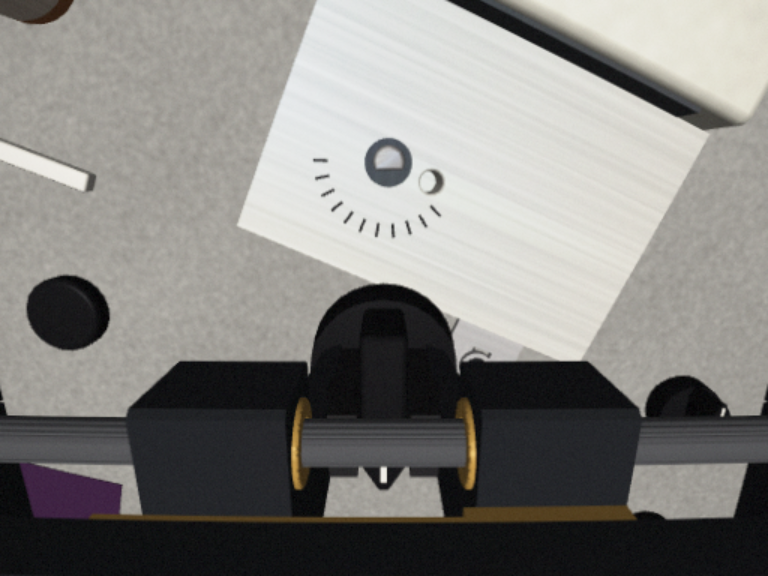

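The shaft sits at (388,160) with its flat facing the image bottom and almost horizontal, so the heading looks right. Enlarging.

Run:
```python
from h import *
im=load('w17.png')['image']
cv2.imwrite('pics/w17c.png',cv2.resize(im[88:126,235:283],None,fx=15,fy=15,interpolation=cv2.INTER_CUBIC))
```

```text
(no output)
```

View pics/w17c.png

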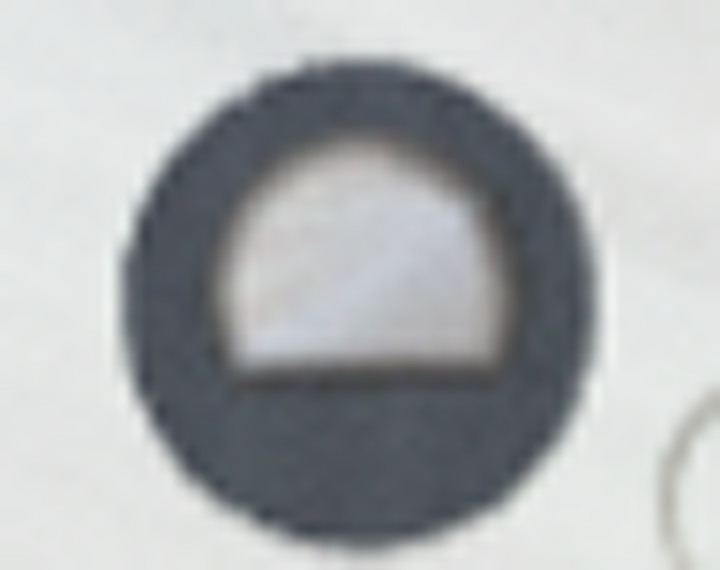

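Run:
```python
from h import *
s=load('w17.png');p=np.load('pics/w17pose.npy');M=R.from_quat(p[3:]).as_matrix()
C=lambda x,y:(235+(x+.5)/15-.5,88+(y+.5)/15-.5)
c=onz(s,*C(367,282),.116);print('shaft top centre',c, 'flange',onz(s,*C(358,302),.09))
a,b=onz(s,*C(240,371),.116),onz(s,*C(498,363),.116);d=a-b
print('flat yaw',np.degrees(np.arctan2(d[1],d[0]))-90)
f=(a+b)/2;q=M.T@(c-f);print('flat->c tool',q)
off=M@np.array([0,.0005,.0019])
print('TCP target xy',c-off, 'rel tool',M.T@(c-p[:3])-[0,.0005,.0019])
# knob in this view: bar direction
```

```text
shaft top centre [0.6076529  0.06386751 0.116     ] flange [0.60734688 0.06391449 0.09      ]
flat yaw 15.806013758801285
flat->c tool [-3.21809930e-06 -1.12760339e-04 -4.00783603e-03]
TCP target xy [0.60937521 0.06481284 0.11599753] rel tool [ 0.08469269  0.00202935 -0.07610597]
```

>>> {"api": "send_rows", "payload": {
  "commands": [0.15,0.03,-0.03,0,0,0.008,1,0.14,0.03,-0.03,0,0,0,1,0,0,-0.05,0,0,0,1,0,0,0,0,0,0,1,0,0,0,0,0,0,1]
}}

```text
clock: 17.3
tool_pos: [0.6069, 0.0512, 0.1732]
eef_rot: [-0.7, -0.083, 0.704, -0.089]
contact_force: [-0.8, 0.5, -0.9]
opening: 0.157
```

Run:
```python
from h import *
delta((.6092,.0647,.153),-165)
```

```text
pos [0.6069 0.0512 0.1732] hdg -166.06 tilt [0.0079 0.0061] F [-0.8  0.5 -0.9] open 13.8 t 17.3
shift frac [ 0.0093  0.0541 -0.0808] turn frac [ 0.0058 -0.0025  0.0118]
```

>>> {"api": "send_rows", "payload": {
  "commands": [0.01,0.055,-0.03,0.006,-0.003,0.012,1,0,0,0,0,0,0,1,0,0,0,0,0,0,1]
}}

```text
clock: 17.6
tool_pos: [0.6077, 0.0641, 0.1663]
eef_rot: [0.701, 0.092, -0.701, 0.092]
contact_force: [-0.2, -1.0, -0.7]
opening: 0.155
```

Run:
```python
from h import *
delta((.6092,.0647,.153),-165)
```

```text
pos [0.6077 0.0641 0.1663] hdg -165.0 tilt [-0.0002 -0.0002] F [-0.2 -1.  -0.7] open 13.6 t 17.6
shift frac [ 0.006   0.0023 -0.053 ] turn frac [-0.0001  0.0001 -0.0001]
```

>>> {"api": "send_rows", "payload": {
  "commands": [0.007,0.003,-0.03,0,0,0,1,0,0,-0.025,0,0,0,1,0,0,0,0,0,0,1,0,0,0,0,0,0,1]
}}

```text
clock: 18.0
tool_pos: [0.6092, 0.0654, 0.1517]
eef_rot: [0.701, 0.093, -0.701, 0.093]
contact_force: [0.6, 0.1, 0.3]
opening: 0.154
```

Run:
```python
from h import *
delta((.6092,.0647,.147),-165)
s=snap('scene','s3.png');x,y=map(int,proj(s,(.608,.064,.11)));print(x,y)
cv2.imwrite('pics/s3c.png',cv2.resize(s['image'][y-50:y+50,x-65:x+65],None,fx=6,fy=6,interpolation=cv2.INTER_CUBIC))
```

```text
pos [0.6092 0.0654 0.1517] hdg -164.95 tilt [-0.0002 -0.0002] F [0.6 0.1 0.3] open 13.6 t 18.0
shift frac [ 0.0002 -0.0026 -0.0189] turn frac [-0.0002  0.0001 -0.0006]
279 212
```

View pics/s3c.png

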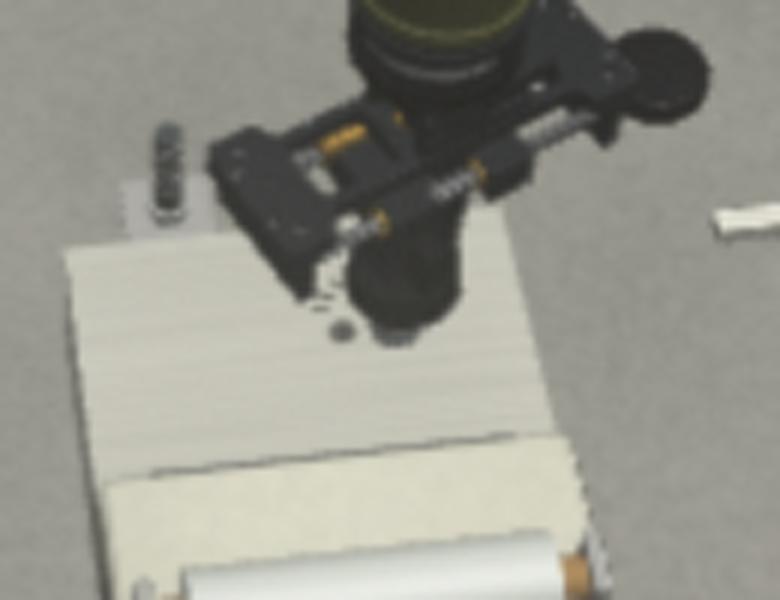

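>>> {"api": "send_rows", "payload": {
  "commands": [0,-0.003,0,0,0,-0.001,1,0,0,-0.02,0,0,0,1,0,0,-0.02,0,0,0,1,0,0,0,0,0,0,1]
}}

```text
clock: 18.45
tool_pos: [0.6093, 0.0643, 0.1412]
eef_rot: [0.701, 0.092, -0.701, 0.092]
contact_force: [-0.3, -0.6, -1.0]
opening: 0.154
```

Run:
```python
from h import *
delta((.6092,.0647,.1246),-165)
```

```text
pos [0.6093 0.0643 0.1412] hdg -165.07 tilt [ 0.     -0.0007] F [-0.3 -0.6 -1. ] open 13.6 t 18.45
shift frac [-0.0004  0.0017 -0.0664] turn frac [-0.0001  0.0004  0.0008]
```

>>> {"api": "send_rows", "payload": {
  "commands": [0,0.001,-0.016,0,0,0.001,1,0,0,-0.01,0,0,0,1,0,0,0,0,0,0,1]
}}

```text
clock: 18.75
tool_pos: [0.6088, 0.0644, 0.1338]
eef_rot: [-0.701, -0.092, 0.701, -0.093]
contact_force: [-0.3, 0.3, -0.8]
opening: 0.153
```

Run:
```python
from h import *
delta((.6092,.0647,.1246),-165);print(telemetry.get_state()['moment'])
```

```text
pos [0.6088 0.0644 0.1338] hdg -164.97 tilt [-0.      0.0005] F [-0.3  0.3 -0.8] open 13.4 t 18.75
shift frac [ 0.0014  0.0011 -0.0367] turn frac [ 0.0001 -0.0003 -0.0004]
[0.00767575 0.03798829 0.01549858]
```

The knob is about 9 mm onto the shaft with no force. Continuing.

>>> {"api": "send_rows", "payload": {
  "commands": [0.001,0.001,-0.016,0,0,0,1,0,0,-0.012,0,0,0,1,0,0,-0.01,0,0,0,1,0,0,0,0,0,0,1]
}}

```text
clock: 19.15
tool_pos: [0.6093, 0.0647, 0.124]
eef_rot: [-0.701, -0.092, 0.701, -0.092]
contact_force: [-0.6, 0.2, 2.9]
opening: 0.155
```

Run:
```python
from h import *
delta((.6092,.0647,.1186),-165);print(telemetry.get_state()['moment'])
```

```text
pos [0.6093 0.0647 0.124 ] hdg -164.97 tilt [0.0001 0.0002] F [-0.6  0.2  2.9] open 13.6 t 19.15
shift frac [-0.0002  0.     -0.0214] turn frac [ 0.0001 -0.0001 -0.0003]
[-0.0117039   0.29108971  0.06883367]
```

Home at z=0.124, where force starts. Now pressing with a firmer grip.

>>> {"api": "send_rows", "payload": {
  "commands": [0,0,-0.012,0,0,0,1,0,0,-0.016,0,0,0,1,0,0,-0.016,0,0,0,1,0,0,-0.016,0,0,0,1],
  "newtons": 60
}}

```text
clock: 19.55
tool_pos: [0.6097, 0.0648, 0.1179]
eef_rot: [0.702, 0.092, -0.7, 0.092]
contact_force: [-11.1, -1.2, 36.3]
opening: 0.151
```

Run:
```python
from h import *
delta((.6092,.0647,.1186),-165);print(telemetry.get_state()['moment'])
```

```text
pos [0.6097 0.0648 0.1179] hdg -165.04 tilt [ 0.0008 -0.0028] F [-11.1  -1.2  36.3] open 13.3 t 19.55
shift frac [-0.0022 -0.0003  0.0029] turn frac [0.     0.0018 0.0005]
[-0.24910239  2.58357425 -0.01444998]
```

>>> {"api": "send_rows", "payload": {
  "commands": [-0.002,0,-0.007,0,0.001,0,1,0,0,-0.007,0,0,0,1,0,0,-0.007,0,0,0,1]
}}

```text
clock: 19.85
tool_pos: [0.6093, 0.0647, 0.1184]
eef_rot: [0.703, 0.092, -0.7, 0.092]
contact_force: [-2.3, -1.2, 13.1]
opening: 0.153
```

Run:
```python
from h import *
delta((.6092,.0647,.1186),-165);print(telemetry.get_state()['moment'])
s=snap('wrist','w20.png');cv2.imwrite('pics/w20b.png',cv2.resize(s['image'],(768,576)))
s=snap('scene','s4.png');x,y=279,212
cv2.imwrite('pics/s4c.png',cv2.resize(s['image'][y-50:y+50,x-65:x+65],None,fx=6,fy=6,interpolation=cv2.INTER_CUBIC))
delta((.6092,.0647,.1186),-165)
```

```text
pos [0.6093 0.0647 0.1184] hdg -165.08 tilt [ 0.001  -0.0043] F [-2.3 -1.2 13.1] open 13.5 t 19.85
shift frac [-0.0006 -0.      0.0008] turn frac [-0.0001  0.0028  0.0008]
[-0.08872221  0.99195744 -0.01546808]
pos [0.6093 0.0647 0.1184] hdg -165.07 tilt [ 0.001  -0.0041] F [-4.  -0.2 12.3] open 13.6 t 19.95
shift frac [-0.0005 -0.      0.0009] turn frac [-0.      0.0027  0.0008]
```

View pics/w20b.png

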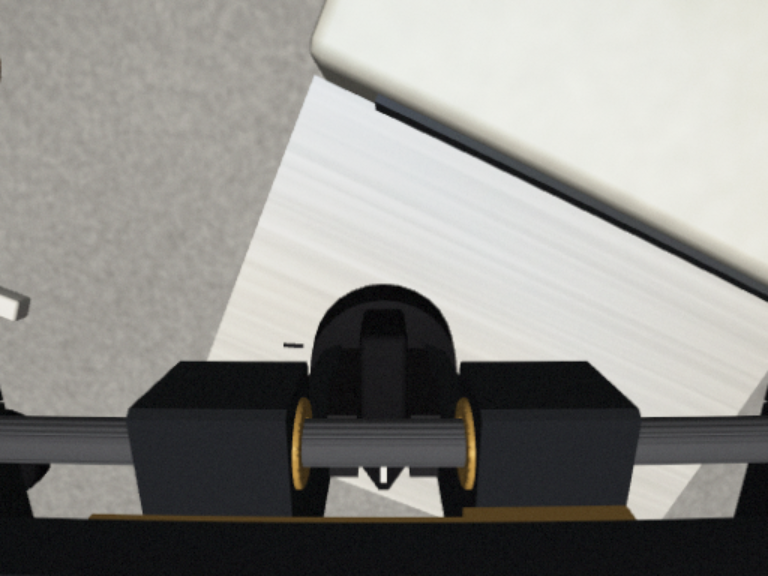

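View pics/s4c.png

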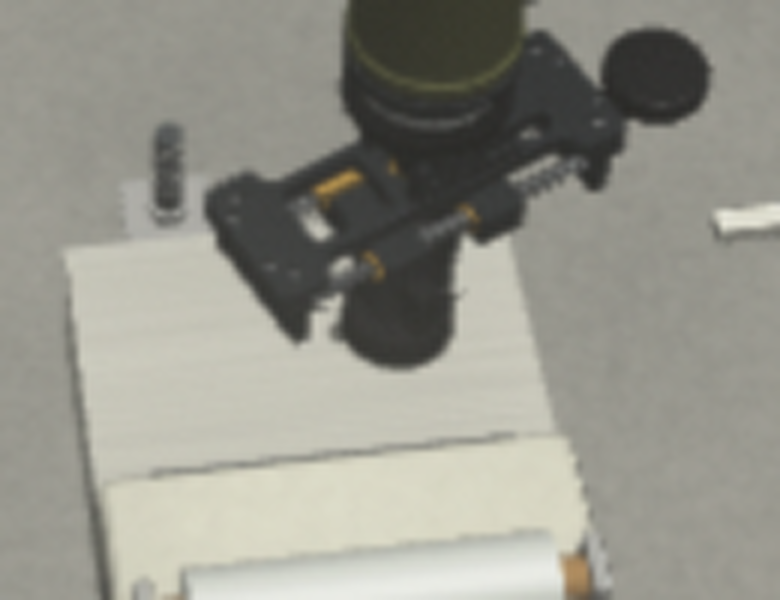

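The knob sits flush in the hand with no slip and the pin is still parked. The push is only about 13 N, so I'll firm it up.

>>> {"api": "send_rows", "payload": {
  "commands": [0,0,-0.011,0,0.001,0,1,0,0,-0.011,0,0,0,1,0,0,-0.011,0,0,0,1]
}}

```text
clock: 20.25
tool_pos: [0.6095, 0.0647, 0.1182]
eef_rot: [0.703, 0.091, -0.699, 0.092]
contact_force: [-7.0, -1.0, 21.4]
opening: 0.155
```

Run:
```python
from h import *
for i in range(3):
  delta((.6092,.0647,.1186),-165); s=snap('top','t5.png')
cv2.imwrite('pics/t5b.png',cv2.resize(s['image'][90:270,90:420],None,fx=2.4,fy=2.4,interpolation=cv2.INTER_CUBIC))
delta((.6092,.0647,.1186),-165)
```

```text
pos [0.6095 0.0647 0.1182] hdg -165.13 tilt [ 0.0013 -0.0052] F [-7.  -1.  21.4] open 13.6 t 20.25
shift frac [-0.0011  0.      0.0016] turn frac [-0.0001  0.0034  0.0014]
pos [0.6095 0.0647 0.1182] hdg -165.13 tilt [ 0.0013 -0.0053] F [-6.1 -0.9 21.7] open 13.4 t 20.3
shift frac [-0.001   0.0001  0.0017] turn frac [-0.0001  0.0034  0.0014]
pos [0.6095 0.0647 0.1182] hdg -165.13 tilt [ 0.0013 -0.0052] F [-7.  -0.9 22.3] open 13.4 t 20.35
shift frac [-0.001   0.      0.0016] turn frac [-0.0001  0.0034  0.0014]
pos [0.6095 0.0647 0.1182] hdg -165.12 tilt [ 0.0013 -0.0052] F [-7.6 -0.8 22.2] open 13.5 t 20.4
shift frac [-0.0011 -0.0001  0.0016] turn frac [-0.0001  0.0034  0.0013]
```

View pics/t5b.png

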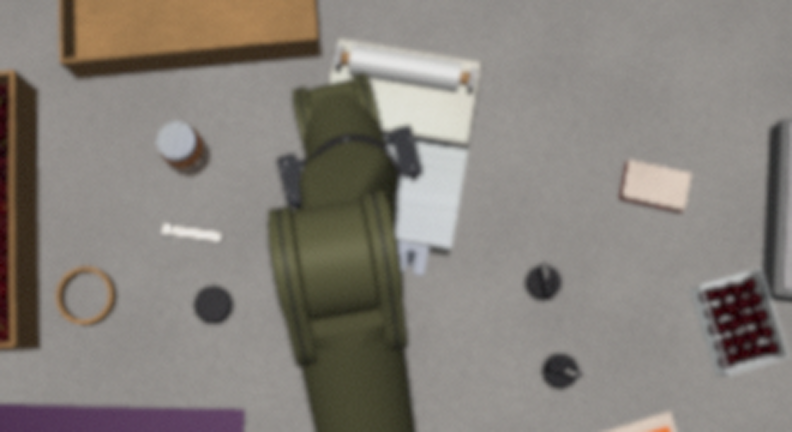

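The push holds steady at 22 N, about 6 mm below home, and the bystanders are undisturbed. Handing in.

Run:
```python
from h import *
print(job.finish_job())
```

```text
the job is handed in; nothing more can be done
None
```

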